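Lock a display shelf board with its cam

ROBOT

A 6-joint arm with a two-finger parallel gripper is mounted at the origin on the work surface. World frame = base frame: x ahead of the robot, y to its left, z up, the work surface at z = 0. Lengths are in m, angles in rad, forces in N, time in s.
With the tool pointing down it reaches from about 0.325 to 0.9 m from the base axis. Payload 6.1 kg.
Tool frame: the origin (TCP) lies on the centre line of the jaws, within the pads' length; the fingertips stand 25 mm ahead of it and the grasp point (between the pads) lies 6 mm ahead of it; y points along the fingers, z is the direction in which the jaws open and shut, and the axes are right-handed (so a half turn about y gives the same grasp; the last joint's range is limited). The gripper opens to 87 mm and grips with 3 to 60 N. Pads are 19 mm wide; open, the fingers measure 117 mm over their backs; the gripper's body (75 mm by 190 mm) begins 51 mm behind the grasp point.
Start: joints at [-1.241, 0.22, 1.526, -0, 1.395, -0.126], TCP at [0.275, -0.561, 0.248] pointing down, gripper open.
Joint ranges: [-2.98, 2.98], [-0.91, 2.08], [0.09, 2.57], [-1.24, 4.39], [0.2, 2.65], [-2.68, 2.68]. Speed limits (rad/s): [2.57, 2.57, 3.01, 3.14, 3.14, 3.14].

INTERFACE

Orientations are given as a unit quaternion [x, y, z, w].
In Python, from cell import get_state, grab_frame, camera_params, finish_job gives the robot as it stands.
- The arm moves only by the tool move_arm, never from a script. Its argument "moves" is a list of rows, each an object of numbers: "claw": the closure, from -1 (fully open) to 1 (shut), so that 0 is half open; "x", "y", "z": the shift along the tool's x, y, z in m; "rx", "ry", "rz": the turn, a rotation vector about the tool's x, y, z in degrees. A call has 1 to 20 rows; each row is the pose to reach, as a shift and turn from the pose commanded when the call began, along the tool's axes at that moment; what a row does not reach only later rows make up. A row lasts 1/10 s, in which the tool goes at most 50 mm and 8.59 degrees, less where a joint would pass 70% of its speed; a pose out of reach is approached as far as the arm can. A call with a gripper value outside its range is refused whole. The fingers move at their own pace and stop on an object; the grip force is fixed at half the most. Time passes only in rows, so rows that repeat a pose let the fingers close. It gives the time, the measured TCP pose, the force and the opening at its end, in the units of the state.
- get_state(): the state, without advancing time (a new reading comes with each control period).
- grab_frame(name): name is "scene" or "side" or "wrist"; returns the picture (400x640x3 uint8, blue, green, red); there is no depth.
- camera_params(name): a dict with "camera_matrix" (3x3 intrinsics, pixels), "view" (4x4, takes a point from world to camera coordinates). Camera axes: x right, y up, looking along -z (the intrinsics and any distortion apply to the point x, -y, -z); pixel columns grow to the right and rows downward; lengths in m; the calibration is good to about 2 mm. A picture is of the moment at which its call begins: read the wrist's pose just before it. camera_params takes no time and is no camera call; for the wrist camera it gives the pose at the moment of the call.
- finish_job(): hands the job in, once; it reports no verdict.
The state is a dict: "time_s": time; "qpos": joint angles; "dq": joint speeds; "joint_efforts": joint torques, N m; "tcp_pos": TCP position; "ee_rot": TCP orientation; "contact_force": force on the tool from outside, world axes, zero at the start; "wrist_torque": the same for the moment, N m; "gripper_width": finger opening in m.
Only numpy, scipy, OpenCV 4.12 (cv2) and the standard library are available. Lean on these libraries where they do the work, as an engineer would, in place of code of your own. Each camera call takes 0.05 s, during which the arm holds its last target.

TASK

Join the flat-pack gift display: gently push the loose shelf board along its rails until its bolt pin is inside the open mouth of the cam, then swing the cam's crank about half a turn counter-clockwise (seen from above) so its hook draws the bolt in. Stop as soon as the board is pulled up snug against the rubber stops - you feel the crank go firm - without forcing it, let go, and leave the other things on the counter where they are.

Things in the scene. Friction and masses are not known exactly. Their poses are not given: they have to be found in the camera images.
- frame: Fixed light-wood base board of the display stand, 370 x 170 x 18 mm, on the counter. Its origin is on the cam's turning axis, at the counter's height; its +x runs along the rails from the cam towards the loose board (board wood spans x -75 to +295 mm), z up. Two brown rails (16 mm wide, tops 36 mm above the counter) guide the board on both sides, 1.5 mm play each.
- board: Loose light-wood shelf board, 130 (x) x 120 (y) x 34 mm, 0.45 kg or so, lying on the base between the rails (its underside 18 mm above the counter), blue rear edge. Origin: underside, middle of the edge facing the cam; its x points away from the cam, along the frame's x. A flat steel bolt bar sticks 55 mm out of that edge at its top, with a pin pointing down at its end. Push it in along -x (it slides with under 1 N).
- board_knob (a point): Centre of the upright dark-wood grip post on the board: 22 mm diameter, 40 mm tall, this point 24 mm above the board's top face (76 mm above the counter), post top 20 mm higher.
- bolt_pin (a point): Middle of the bolt's downward pin (10 mm diameter), 50.2 mm ahead of the board's front edge, 40 mm above the counter. Nearer than 34 mm to the cam axis (level) it is inside the hook's mouth. Pushed in, the board meets 2 springy brass plungers (1 N per mm together) at 28 to 33 mm and, 4 mm further, two rubber stops; let go, it springs back a bit, which is right.
- cam_housing: Fixed round black housing (96 mm diameter, 8 mm high) that carries the cam; origin on the cam's axis, 18 mm above the counter. Force needed at the crank knob: turning free about 1 N, drawing the bolt against the plungers 1 to 3 N (uneven), then climbing about 1 N per 5 mm of knob path on the rubber stops: 4.5 to 5.5 N is snug, 6.5 N or more too tight (bolt pull is 5 to 7 times the knob force).
- cam_axis (a point): Point on the cam's vertical turning axis, 40 mm above the counter. The rubber stops (60 N per mm together) sit up to 2.3 mm nearer or farther from stand to stand, so the board comes up snug with the pin 22.5 to 28 mm from this axis: not known beforehand.
- cam (a joint): Turn angle of the cam, rad, growing counter-clockwise from above; an aluminium disc (100 mm) with an orange spiral hook wall. It starts within 0.25 of 0, where the hook's mouth faces the bolt. The hook catches the pin from about 1 rad, draws it in 3.2 mm per rad, and is snug somewhere between 2.1 and 3.95 rad (stop by feel). End stops at -0.4 and 4.1. It stays locked when released.
- crank_knob (a point): Middle of the crank's black knob, an upright round post, 16 mm diameter, 45 mm high, that spins freely on its own pin, 65 mm from the cam's axis; this point is 87.5 mm above the counter, the post spans 64 to 109 mm. Measured about the cam axis it stands at the angle (cam joint + 1.75 rad) from the frame's +x.
- lotion: Yellow lotion bottle with black cap, 64 mm diameter, 170 mm tall, beyond the stand; origin under its centre. Leave it alone.
- giftbox: Red gift box 100 x 70 x 90 mm, beyond the stand; origin under its centre. Leave it alone.
- tape: Clear tape roll, 80 mm diameter, 25 mm high, lying to the right of the stand; origin under its centre. Leave it alone.
- spare_bolt: Spare steel bolt, 56 mm long, lying to the right of the stand; origin under its centre. Leave it alone.
- candle: Amber candle jar, 68 mm diameter, 80 mm tall; origin under its centre. Leave it alone.
- driver: Red screwdriver lying on the counter; origin under its centre. Leave it alone.
- spool: Red spool, 60 mm diameter, 32 mm high; origin under its centre. Leave it alone.
Things that resemble listed ones, but are neither listed nor needed, are in the scene too. Leave any purple or turquoise look-alike of the board alone.

How it is judged:
By the outcome, as a careful person would: the job done as asked, in the order asked, and still so for the second after the job is handed in, with the robot touching nothing.
It also fails if it takes over 72 s, if anything falls off the work surface, if the arm or the gripper's body presses on something with over 40 N, if the wrist force passes 120 N, or if a joint passes its speed limit or range.

## Working session

There is one attempt and no reset: what is moved stays moved. The work goes in short steps, Python scripts to look and compute and a tool call to move; the robot and the scene stay as the last step left them, time stands still between calls to the robot, and variables do not carry over. Pictures are saved under pics/ and viewed, and the job is handed in when it is done.

Besides the shell and the picture viewer there is one more tool, called after ">>>" by a JSON object that holds its "fn" and its "kwargs". move_arm: Moves the arm, as the interface text tells. Its arguments: {"type":"object","properties":{"moves":{"type":"array","items":{"type":"object","properties":{"claw":{"type":"number"},"x":{"type":"number"},"y":{"type":"number"},"z":{"type":"number"},"rx":{"type":"number"},"ry":{"type":"number"},"rz":{"type":"number"}}}}},"required":["moves"]}

```bash
ls; mkdir -p pics
python3 - <<'E'
from cell import *
import cv2,json
s=get_state();print(s)
for n in ["scene","side","wrist"]:
    p=camera_params(n);print(n,p)
    cv2.imwrite(f"pics/{n}0.png",grab_frame(n))
E
```

```text
pics
{'time_s': 0.0, 'qpos': array([-1.24107832e+00,  2.21227600e-01,  1.52761401e+00, -9.18725448e-07,
        1.39471543e+00, -1.26076561e-01]), 'dq': array([ 1.45654492e-03,  1.55386517e-04, -3.91514368e-04, -3.68779766e-04,
       -3.83348304e-04, -8.20339484e-05]), 'joint_efforts': array([ 8.14963605e-04, -4.94602919e+01, -3.87383974e+01,  7.00934208e-02,
        5.70843124e-02, -1.37174784e-04]), 'tcp_pos': array([ 0.27493026, -0.56063739,  0.24643478]), 'ee_rot': array([-0.1598273 ,  0.6895141 , -0.68813232,  0.15968547]), 'contact_force': array([ 0.21694676, -0.09414678, -0.23319543]), 'wrist_torque': array([-0.00307952,  0.01149426,  0.01296142]), 'gripper_width': 0.08701207819584146}
scene {'camera_matrix': array([[429.14526637,   0.        , 318.76420071],
       [  0.        , 429.14526637, 200.0709345 ],
       [  0.        ,   0.        ,   1.        ]]), 'view': array([[-0.03874209,  0.99912842,  0.01553871,  0.0327692 ],
       [-0.66584512, -0.03740753,  0.74515163,  0.2821993 ],
       [ 0.74508344,  0.01852236,  0.66671402, -1.5145422 ],
       [ 0.        ,  0.   
[... 200 characters left out ...]
.        ]]), 'view': array([[-0.98300877, -0.18278235,  0.01686343,  0.50225561],
       [ 0.12812013, -0.61742896,  0.77612287, -0.11735523],
       [-0.13144959,  0.76509613,  0.63035618, -1.34687929],
       [ 0.        ,  0.        ,  0.        ,  1.        ]])}
wrist {'camera_matrix': array([[275.31402518,   0.        , 321.10359323],
       [  0.        , 275.31402518, 201.23595332],
       [  0.        ,   0.        ,   1.        ]]), 'view': array([[ 0.4385178 , -0.89871989, -0.00216476, -0.62322358],
       [ 0.868729  ,  0.42449879, -0.25516799,  0.03002599],
       [ 0.23024348,  0.11001512,  0.96689431, -0.38933954],
       [ 0.        ,  0.        ,  0.        ,  1.        ]])}
```

View pics/scene0.png

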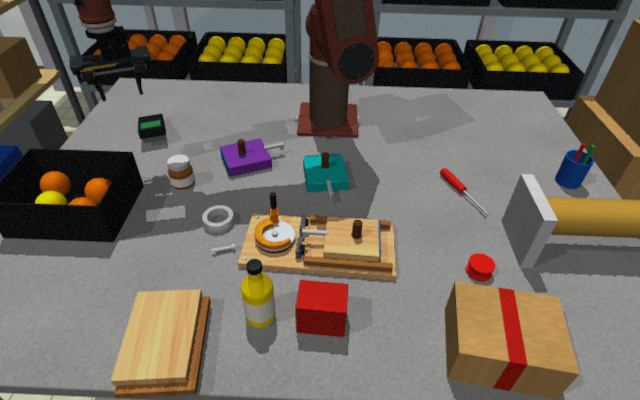

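View pics/side0.png

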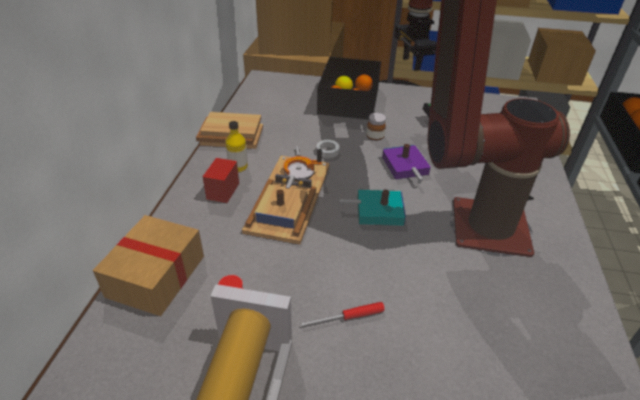

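View pics/wrist0.png

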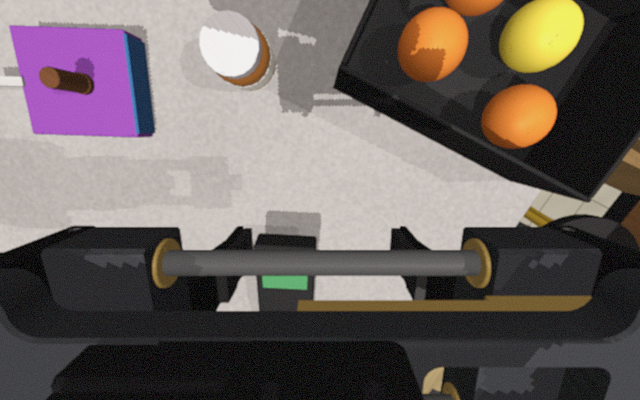

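Candidates for the board: the light-wood board with its dark post at scene (357,229), the purple look-alike at (246,157), and the turquoise one at (326,172). The light-wood stack at (160,340) has no post. I choose the light-wood board between the rails and check it in a close crop.

Run:
```python
import cv2
a=cv2.imread("pics/scene0.png")[180:285,230:405]
cv2.imwrite("pics/c1.png",cv2.resize(a,None,fx=4.5,fy=4.5,interpolation=cv2.INTER_CUBIC))
a=cv2.imread("pics/side0.png")[140:245,235:335]
cv2.imwrite("pics/c2.png",cv2.resize(a,None,fx=5.5,fy=5.5,interpolation=cv2.INTER_CUBIC))
```

```text
(no output)
```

View pics/c1.png

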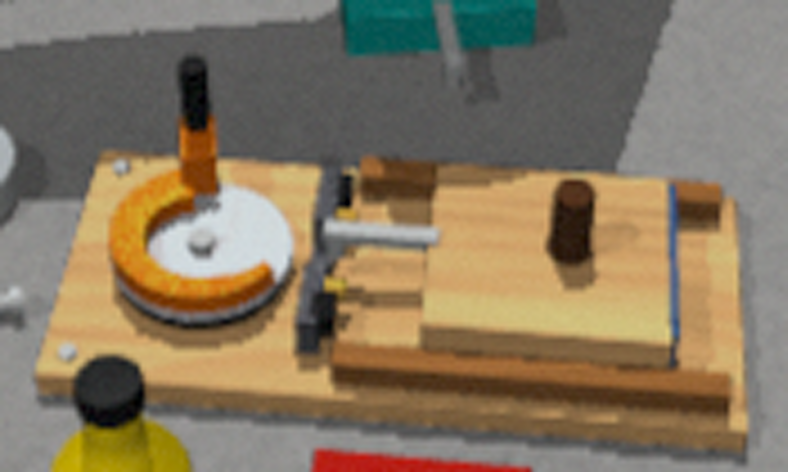

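View pics/c2.png

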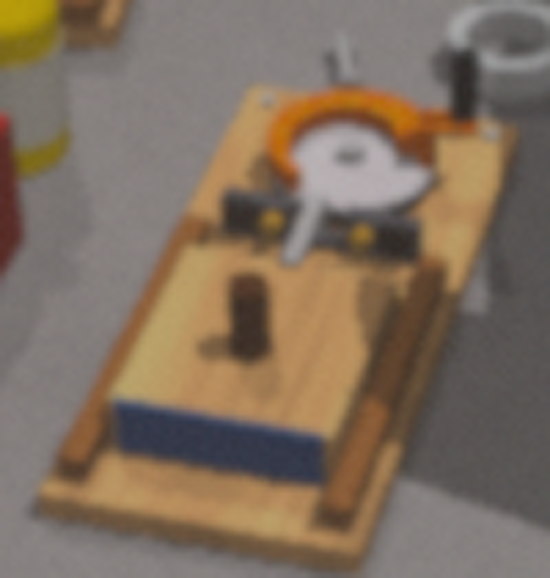

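The crop confirms it: the light-wood board with dark post, blue rear edge and steel bolt faces the orange cam. Its rivals are purple and turquoise. Next I measure.

```bash
cat > h.py <<'E'
import numpy as np, cv2
from cell import *
def ray(p,uv):
    K=p["camera_matrix"];V=p["view"];R=V[:3,:3];c=-R.T@V[:3,3]
    d=np.linalg.inv(K)@[uv[0],uv[1],1];d=R.T@np.array([d[0],-d[1],-d[2]]);return c,d/np.linalg.norm(d)
def plane(p,uv,z):
    c,d=ray(p,uv);return c+d*(z-c[2])/d[2]
def tri(p1,u1,p2,u2):
    c1,d1=ray(p1,u1);c2,d2=ray(p2,u2)
    t=np.linalg.lstsq(np.stack([d1,-d2],1),c2-c1,rcond=None)[0]
    a,b=c1+t[0]*d1,c2+t[1]*d2;return (a+b)/2,np.linalg.norm(a-b)
def proj(p,X):
    x=p["view"][:3,:3]@X+p["view"][:3,3];x=p["camera_matrix"]@[x[0],-x[1],-x[2]];return x[:2]/x[2]
E
python3 - <<'E'
from h import *
np.set_printoptions(precision=4,suppress=True)
S=camera_params("scene");D=camera_params("side")
s=lambda u,v:(230+u/4.5-.4,180+v/4.5-.4); d=lambda u,v:(235+u/5.5-.4,140+v/5.5-.4)
C=[plane(S,s(*q),.018) for q in [(103,152),(38,378),(745,434),(735,198)]]
for c in C:print(c)
print([np.linalg.norm(C[i]-C[(i+1)%4]) for i in range(4)])
C2=[plane(D,d(*q),.018) for q in [(510,125),(252,90),(38,505),(362,560)]]
for c in C2:print(c)
print([np.linalg.norm(C2[i]-C2[(i+1)%4]) for i in range(4)])
print("hub",tri(S,s(203,240),D,d(350,155)))
print("crank",tri(S,s(193,92),D,d(463,83)))
print("knob",tri(S,s(572,222),D,d(249,316)), "top",tri(S,s(574,190),D,d(248,283)))
E
```

```text
[ 0.5071 -0.1878  0.018 ]
[ 0.6776 -0.1953  0.018 ]
[0.6954 0.1687 0.018 ]
[0.5251 0.1789 0.018 ]
[np.float64(0.17066860114863405), np.float64(0.3644650929807094), np.float64(0.1705539966619593), np.float64(0.36719063757858555)]
[ 0.5111 -0.184   0.018 ]
[ 0.6719 -0.1873  0.018 ]
[0.69  0.183 0.018]
[0.5224 0.1879 0.018 ]
[np.float64(0.16088552346955276), np.float64(0.37067591240035824), np.float64(0.1676579659238869), np.float64(0.3721385571225197)]
hub (array([ 0.5933, -0.1169,  0.0346]), np.float64(0.005180703468917331))
crank (array([ 0.53  , -0.1276,  0.0868]), np.float64(0.0029999275318269027))
knob (array([0.6041, 0.0799, 0.0725]), np.float64(0.0020336473153547913)) top (array([0.6036, 0.0796, 0.0949]), np.float64(0.0030773821629788865))
```

Run:
```python
from h import *
np.set_printoptions(precision=4,suppress=True)
from scipy.spatial.transform import Rotation as R
S=camera_params("scene");D=camera_params("side")
for n,im,p in [("scene",cv2.imread("pics/scene0.png"),S),("side",cv2.imread("pics/side0.png"),D)]:
    h=cv2.cvtColor(im,cv2.COLOR_BGR2HSV)
    for nm,lo,hi,z in [("yel",(22,170,70),(33,255,255),.05),("red",(0,190,60),(6,255,255),.05),("orange",(8,200,120),(20,255,255),.04)]:
        m=cv2.inRange(h,lo,hi);k,l,st,c=cv2.connectedComponentsWithStats(m)
        for i in range(1,k):
            if st[i,4]>60: print(n,nm,st[i],c[i],plane(p,c[i],z))
print("cap",tri(S,(255,264),D,(234,126)))
s=get_state();print(R.from_quat(s["ee_rot"]).as_matrix())
W=camera_params("wrist")["view"];c=-W[:3,:3].T@W[:3,3];M=R.from_quat(s["ee_rot"]).as_matrix()
print("cam in tool",M.T@(c-s["tcp_pos"]),"dir",M.T@(-W[2,:3]))
```

```text
scene yel [ 198   36   67   27 1390] [232.6496  50.1942] [-0.4558 -0.4185  0.05  ]
scene yel [263  38  22  26 438] [274.1735  51.3242] [-0.4575 -0.2413  0.05  ]
scene yel [ 475   44   95   29 1985] [520.8972  59.067 ] [-0.4567  0.8004  0.05  ]
scene yel [ 35 191  32  14 358] [ 50.7402 198.0978] [ 0.5119 -0.7094  0.05  ]
scene yel [241 273  32  33 818] [256.7347 289.0098] [ 0.7705 -0.1353  0.05  ]
scene yel [247 314  28  13 105] [261.2667 322.6381] [ 0.8506 -0.1145  0.05  ]
scene red [441 169  25  24 212] [452.316  180.0047] [0.3761 0.3531 0.05  ]
scene red [466 254  29  27 578] [480.0311 266.7612] [0.6849 0.3557 0.05  ]
scene red [ 296  280   52   57 2489] [321.4243 307.4697] [0.8096 0.0033 0.05  ]
scene red [ 494  288   33  102 1613] [511.3366 340.4451] [0.8661 0.3723 0.05  ]
scene orange [131  35  12  10  80] [136.8125  39.125 ] [-0.5678 -0.8732  0.04  ]
scene orange [151  34  15  12 106] [157.8019  39.1415] [-0.5749 -0.7805  0.04  ]
scene orange [171  35  14  11 100] [177.51  39.69] [-0.5756 -0.6914  0.04  ]
scene orange [378  41  16  26 300] [384.8267  54.3833] [-0.4852  0.232   
[... 1035 characters left out ...]
 -0.1965  0.05  ]
side red [205 160  30  19 202] [220.7475 169.5693] [ 0.824  -0.0349  0.05  ]
side red [121 239  58  22 440] [150.5568 249.4955] [0.8838 0.3218 0.05  ]
side red [220 276  21  11 147] [231.2313 280.9592] [0.6502 0.3785 0.05  ]
side red [345 304  38  11 127] [364.6929 308.685 ] [0.3285 0.3953 0.05  ]
side orange [357  75  15  12 135] [364.163   80.2593] [ 0.4515 -0.764   0.04  ]
side orange [284 157  31  13 106] [297.5849 160.8868] [ 0.6026 -0.1423  0.04  ]
cap (array([ 0.7973, -0.1238,  0.1609]), np.float64(0.00642793751366673))
[[-0.8979 -0.0005  0.4402]
 [-0.4402  0.0015 -0.8979]
 [-0.0002 -1.     -0.0015]]
cam in tool [-0.0691 -0.1362 -0.0005] dir [ 0.2554  0.9668 -0.0009]
```

>>> {"fn": "move_arm", "kwargs": {"moves": [{"x": -0.463,"y": -0.054,"z": -0.365,"ry": 28.9,"claw": -1},{"x": -0.463,"y": -0.054,"z": -0.365,"ry": 28.9,"claw": -1},{"x": -0.463,"y": -0.054,"z": -0.365,"ry": 28.9,"claw": -1},{"x": -0.463,"y": -0.054,"z": -0.365,"ry": 28.9,"claw": -1},{"x": -0.463,"y": -0.054,"z": -0.365,"ry": 28.9,"claw": -1},{"x": -0.463,"y": -0.054,"z": -0.365,"ry": 28.9,"claw": -1},{"x": -0.463,"y": -0.054,"z": -0.365,"ry": 28.9,"claw": -1},{"x": -0.463,"y": -0.054,"z": -0.365,"ry": 28.9,"claw": -1},{"x": -0.463,"y": -0.054,"z": -0.365,"ry": 28.9,"claw": -1},{"x": -0.463,"y": -0.054,"z": -0.365,"ry": 28.9,"claw": -1},{"x": -0.463,"y": -0.054,"z": -0.365,"ry": 28.9,"claw": -1},{"x": -0.463,"y": -0.054,"z": -0.365,"ry": 28.9,"claw": -1},{"x": -0.463,"y": -0.054,"z": -0.365,"ry": 28.9,"claw": -1},{"x": -0.463,"y": -0.054,"z": -0.365,"ry": 28.9,"claw": -1},{"x": -0.463,"y": -0.054,"z": -0.365,"ry": 28.9,"claw": -1},{"x": -0.463,"y": -0.054,"z": -0.365,"ry": 28.9,"claw": -1}]}}

```text
schema error: expected keys claw, x, y, z, rx, ry, rz
```

Run:
```python
from h import *
import pickle
s=get_state();W=camera_params("wrist");f=grab_frame("wrist");pickle.dump(W,open("w1.pkl","wb"))
cv2.imwrite("pics/w1.png",f);print(s["qpos"],s["tcp_pos"],s["dq"],s["time_s"],s["contact_force"])
```

```text
[-1.24109452e+00  2.21086122e-01  1.52735334e+00 -8.48775090e-06
  1.39469227e+00 -1.26115984e-01] [ 0.27496361 -0.56077317  0.24666037] [ 0.00099372 -0.00110636 -0.00384981  0.00147549 -0.00101268 -0.00127766] 0.15 [-0.03429272  0.80809058  0.73941081]
```

View pics/w1.png

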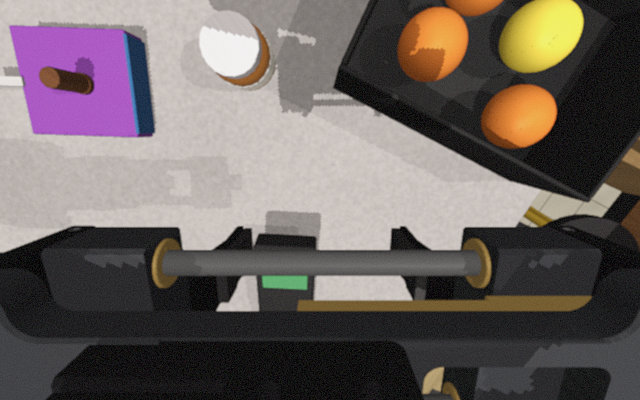

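>>> {"fn": "move_arm", "kwargs": {"moves": [{"x": -0.463,"y": -0.054,"z": -0.365,"rx": 0,"ry": 28.9,"rz": 0,"claw": -1},{"x": -0.463,"y": -0.054,"z": -0.365,"rx": 0,"ry": 28.9,"rz": 0,"claw": -1},{"x": -0.463,"y": -0.054,"z": -0.365,"rx": 0,"ry": 28.9,"rz": 0,"claw": -1},{"x": -0.463,"y": -0.054,"z": -0.365,"rx": 0,"ry": 28.9,"rz": 0,"claw": -1},{"x": -0.463,"y": -0.054,"z": -0.365,"rx": 0,"ry": 28.9,"rz": 0,"claw": -1},{"x": -0.463,"y": -0.054,"z": -0.365,"rx": 0,"ry": 28.9,"rz": 0,"claw": -1},{"x": -0.463,"y": -0.054,"z": -0.365,"rx": 0,"ry": 28.9,"rz": 0,"claw": -1},{"x": -0.463,"y": -0.054,"z": -0.365,"rx": 0,"ry": 28.9,"rz": 0,"claw": -1},{"x": -0.463,"y": -0.054,"z": -0.365,"rx": 0,"ry": 28.9,"rz": 0,"claw": -1},{"x": -0.463,"y": -0.054,"z": -0.365,"rx": 0,"ry": 28.9,"rz": 0,"claw": -1},{"x": -0.463,"y": -0.054,"z": -0.365,"rx": 0,"ry": 28.9,"rz": 0,"claw": -1},{"x": -0.463,"y": -0.054,"z": -0.365,"rx": 0,"ry": 28.9,"rz": 0,"claw": -1},{"x": -0.463,"y": -0.054,"z": -0.365,"rx": 0,"ry": 28.9,"rz": 0,"claw": -1},{"x": -0.463,"y": -0.054,"z": -0.365,"rx": 0,"ry": 28.9,"rz": 0,"claw": -1},{"x": -0.463,"y": -0.054,"z": -0.365,"rx": 0,"ry": 28.9,"rz": 0,"claw": -1},{"x": -0.463,"y": -0.054,"z": -0.365,"rx": 0,"ry": 28.9,"rz": 0,"claw": -1}]}}

```text
time_s: 1.8
tcp_pos: [0.5297, -0.0309, 0.3013]
ee_rot: [-0.018, -0.707, 0.707, 0.018]
contact_force: [-0.7, 0.5, 0.5]
gripper_width: 0.0866
```

Run:
```python
from h import *
import pickle
s=get_state();W=camera_params("wrist");f=grab_frame("wrist");pickle.dump(W,open("w2.pkl","wb"))
cv2.imwrite("pics/w2.png",f);print(s["qpos"],s["tcp_pos"],s["dq"],s["time_s"],s["contact_force"])
```

```text
[-2.06774202e-01 -3.75356737e-02  1.70214165e+00 -2.89544045e-04
  1.47748971e+00  1.41454453e+00] [ 0.52971697 -0.03090281  0.30127431] [-3.85131908e-03 -1.71741830e-03 -1.25182009e-03  2.97965523e-03
 -8.91705454e-05  6.66689503e-04] 1.8 [-0.68449062  0.50793607  0.50760509]
```

View pics/w2.png

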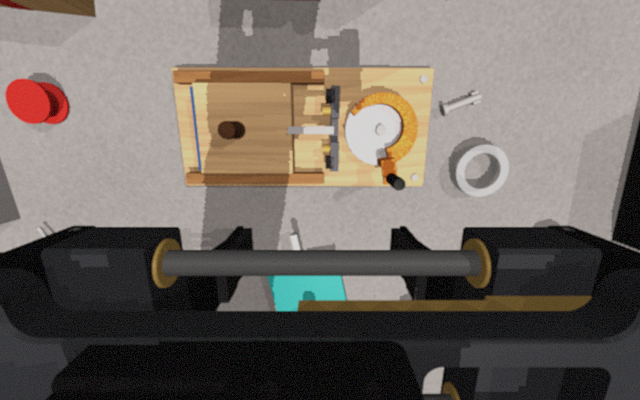

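The wrist view shows the stand with the post at (231,129), cam hub at (380,129), crank knob at (393,182) and pin end at (333,130).

Run:
```python
import cv2
a=cv2.imread("pics/w2.png")[55:200,165:445]
cv2.imwrite("pics/c3.png",cv2.resize(a,None,fx=2.85,fy=2.85,interpolation=cv2.INTER_CUBIC))
a=cv2.imread("pics/w2.png")[70:200,280:440]
cv2.imwrite("pics/c4.png",cv2.resize(a,None,fx=4.5,fy=4.5,interpolation=cv2.INTER_CUBIC))
```

```text
(no output)
```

View pics/c3.png

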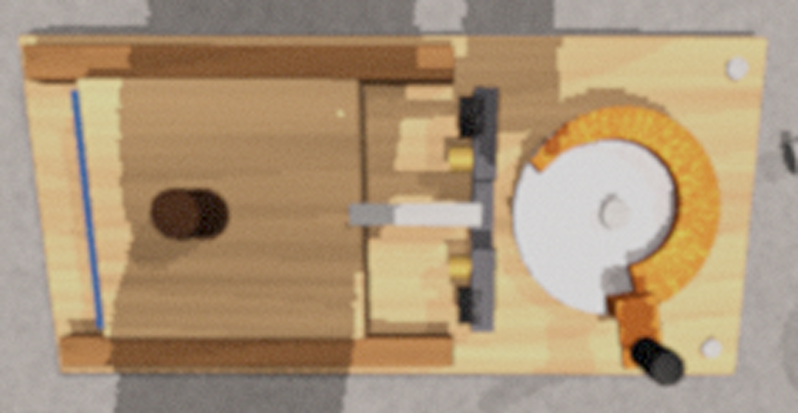

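View pics/c4.png

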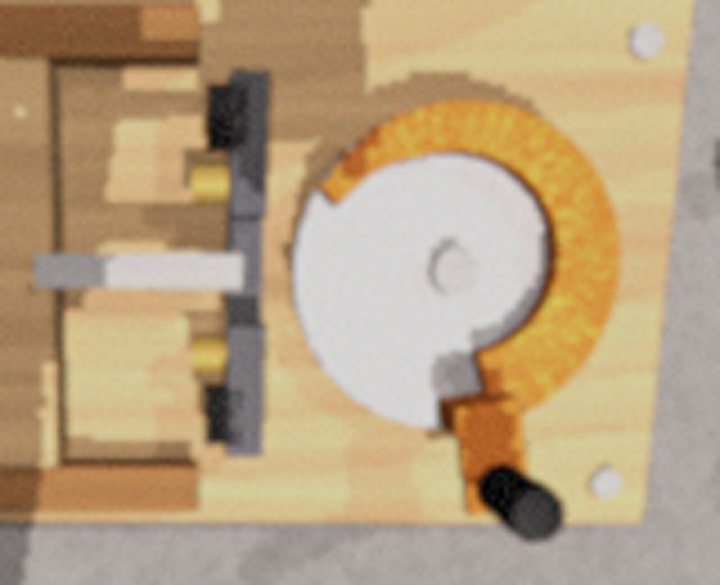

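Run:
```python
from h import *
import pickle
np.set_printoptions(precision=4,suppress=True)
W=pickle.load(open("w2.pkl","rb"));S=camera_params("scene");D=camera_params("side")
a=lambda u,v:(165+u/2.85-.3,55+v/2.85-.3); b=lambda u,v:(280+u/4.5-.4,70+v/4.5-.4)
s=lambda u,v:(230+u/4.5-.4,180+v/4.5-.4); d=lambda u,v:(235+u/5.5-.4,140+v/5.5-.4)
C=np.array([plane(W,a(*q),.018) for q in [(22,38),(766,40),(735,373),(62,373)]])
print(C,[np.linalg.norm(C[i]-C[(i+1)%4]) for i in range(4)])
fx=(C[0]+C[3]-C[1]-C[2])/2; ang=np.arctan2(fx[1],fx[0]); print("frame ang",ang)
u=np.array([np.cos(ang),np.sin(ang)]);v=np.array([-u[1],u[0]])
o=C.mean(0)[:2]-u*.110;print("cam axis",o)
loc=lambda P:(np.array([(P[:2]-o)@u,(P[:2]-o)@v]))
for n,p in [("post top",plane(W,a(177,213),.096)),("post base",plane(W,a(207,215),.052)),("crank top",plane(W,b(535,512),.109)),("crank bot",plane(W,b(497,483),.064)),
 ("front1",plane(W,a(363,80),.052)),("front2",plane(W,a(366,337),.052)),("bolt end",plane(W,a(483,213),.050)),("hub .04",plane(W,b(450,266),.04)),
 ("rear1",plane(W,a(74,92),.052)),("rear2",plane(W,a(99,327),.052)),
 ("crank tri",tri(S,s(193,92),W,b(516,498))[0]),("post tri",tri(S,s(574,190),W,a(177,213))[0]),("post tri S-D",tri(S,s(572,222),D,d(249,316))[0])]:
    print(n,p,"frame",loc(p), np.arctan2(*loc(p)[::-1]))
```

```text
[[ 0.6908  0.1691  0.018 ]
 [ 0.6708 -0.1952  0.018 ]
 [ 0.5045 -0.187   0.018 ]
 [ 0.5237  0.1792  0.018 ]] [np.float64(0.3647934054474654), np.float64(0.16646343881362807), np.float64(0.36664535019876493), np.float64(0.1673518541793658)]
frame ang 1.51720398216842
cam axis [ 0.5916 -0.1183]
post top [0.6032 0.079  0.096 ] frame [ 0.1977 -0.0011] -0.005481120548102392
post base [0.6022 0.0795 0.052 ] frame [0.198 0.   ] 2.466745639655895e-05
crank top [ 0.5292 -0.1245  0.109 ] frame [-0.0095  0.0619] 1.7227103634932002
crank bot [ 0.5293 -0.1251  0.064 ] frame [-0.0101  0.0618] 1.7331925135914181
front1 [0.6578 0.0006 0.052 ] frame [ 0.1223 -0.0597] -0.45422548337169927
front2 [0.5399 0.0085 0.052 ] frame [0.1239 0.0584] 0.440266303023642
bolt end [ 0.5962 -0.0518  0.05  ] frame [ 0.0667 -0.0011] -0.0160381559418499
hub .04 [ 0.5938 -0.1156  0.04  ] frame [ 0.0028 -0.0021] -0.638036089621703
rear1 [0.6596 0.1332 0.052 ] frame [ 0.2547 -0.0545] -0.21057676685337084
rear2 [0.5518 0.1396 0.052 ] frame [0.2554 0.0535] 0.2066729910117796
crank tri [ 0.5287 -0.1269  0.0867] frame [-0.0119  0.0624] 1.7600951415252932
post tri [0.6033 0.0787 0.0964] frame [ 0.1974 -0.0011] -0.005698151590609822
post tri S-D [0.6041 0.0799 0.0725] frame [ 0.1986 -0.0019] -0.009715139373810492
```

>>> {"fn": "move_arm", "kwargs": {"moves": [{"x": -0.0676,"y": 0.15,"z": -0.1135,"rx": 0,"ry": 0,"rz": 0,"claw": 0.26},{"x": -0.0676,"y": 0.15,"z": -0.1135,"rx": 0,"ry": 0,"rz": 0,"claw": 0.26},{"x": -0.0676,"y": 0.15,"z": -0.1135,"rx": 0,"ry": 0,"rz": 0,"claw": 0.26},{"x": -0.0676,"y": 0.15,"z": -0.1135,"rx": 0,"ry": 0,"rz": 0,"claw": 0.26},{"x": -0.0676,"y": 0.15,"z": -0.1135,"rx": 0,"ry": 0,"rz": 0,"claw": 0.26},{"x": -0.0676,"y": 0.15,"z": -0.1135,"rx": 0,"ry": 0,"rz": 0,"claw": 0.26}]}}

```text
time_s: 2.45
tcp_pos: [0.6023, 0.0798, 0.1499]
ee_rot: [-0.016, -0.707, 0.707, 0.018]
contact_force: [0.2, -0.3, -0.4]
gripper_width: 0.0472
```

Run:
```python
from h import *
np.set_printoptions(precision=4,suppress=True)
s=get_state();f=grab_frame("wrist");g=grab_frame("scene")
cv2.imwrite("pics/w3.png",f[100:400]);cv2.imwrite("pics/s3.png",cv2.resize(g[150:290,230:430],None,fx=4,fy=4))
from scipy.spatial.transform import Rotation as R
print(s["tcp_pos"],s["gripper_width"],R.from_quat(s["ee_rot"]).as_matrix(),s["contact_force"])
```

```text
[0.6023 0.0798 0.1499] 0.047171359091684115 [[-0.9988 -0.0036 -0.0486]
 [ 0.0486 -0.0004 -0.9988]
 [ 0.0036 -1.      0.0006]] [ 0.1662 -0.2552 -0.4022]
```

View pics/w3.png

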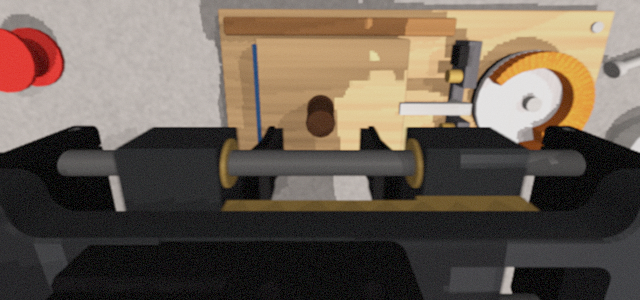

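View pics/s3.png

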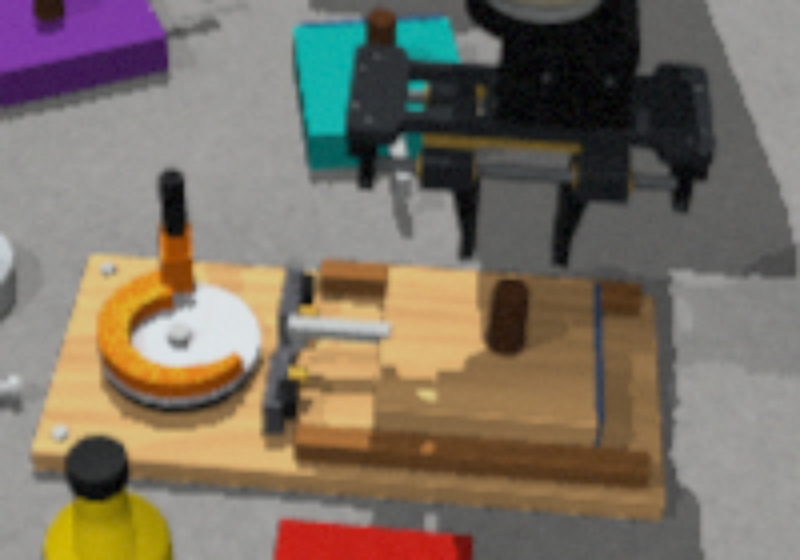

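Post at (320,115) in the wrist view, centred between the fingers. Descend around it.

>>> {"fn": "move_arm", "kwargs": {"moves": [{"x": 0,"y": 0,"z": 0,"rx": 0,"ry": 0,"rz": 0,"claw": 0.26},{"x": 0,"y": 0.02,"z": 0,"rx": 0,"ry": 0,"rz": 0,"claw": 0.26},{"x": 0,"y": 0.04,"z": 0,"rx": 0,"ry": 0,"rz": 0,"claw": 0.26},{"x": 0,"y": 0.062,"z": 0,"rx": 0,"ry": 0,"rz": 0,"claw": 0.26},{"x": 0,"y": 0.062,"z": 0,"rx": 0,"ry": 0,"rz": 0,"claw": 0.26}]}}

```text
time_s: 3.05
tcp_pos: [0.6016, 0.0795, 0.0883]
ee_rot: [-0.017, -0.707, 0.707, 0.019]
contact_force: [-0.7, -0.6, -0.6]
gripper_width: 0.0322
```

Run:
```python
from h import *
np.set_printoptions(precision=4,suppress=True)
f=grab_frame("side");g=grab_frame("scene")
cv2.imwrite("pics/d4.png",cv2.resize(f[120:250,230:350],None,fx=4.5,fy=4.5));cv2.imwrite("pics/s4.png",cv2.resize(g[150:290,230:430],None,fx=4,fy=4))
for i in range(3):
  s=get_state();print(s["tcp_pos"],s["gripper_width"],s["contact_force"])
```

```text
[0.6038 0.0798 0.0912] 0.032183188100811305 [-0.7602 -0.3313  0.5814]
[0.6038 0.0798 0.0912] 0.032183188100811305 [-0.7602 -0.3313  0.5814]
[0.6038 0.0798 0.0912] 0.032183188100811305 [-0.7602 -0.3313  0.5814]
```

View pics/s4.png

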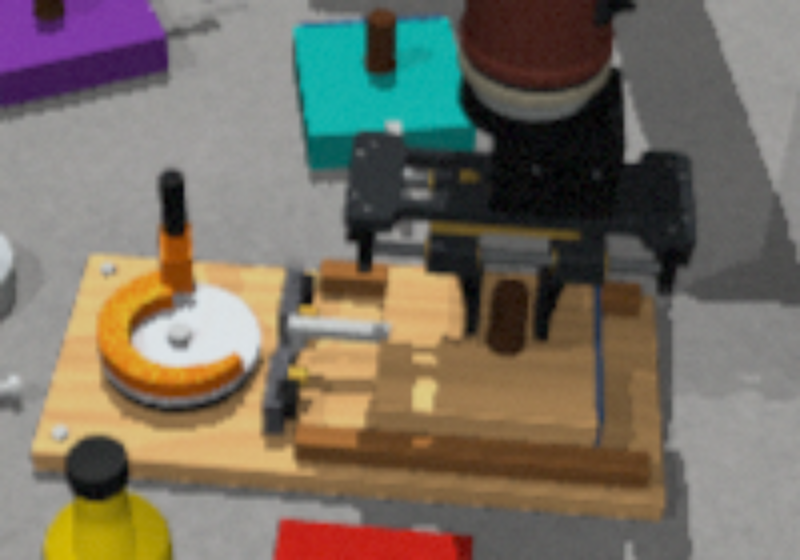

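View pics/d4.png

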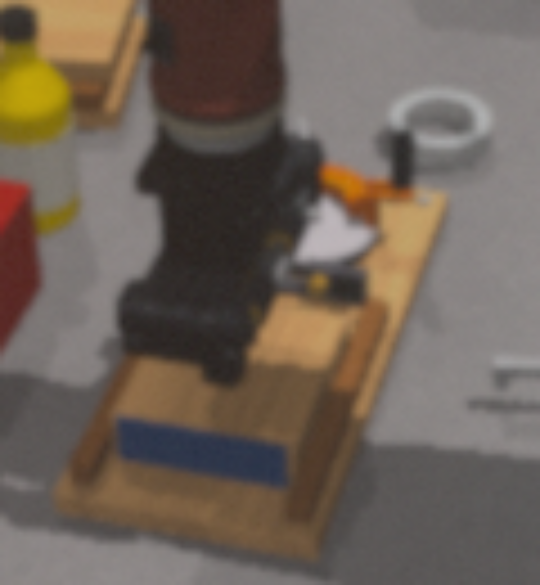

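>>> {"fn": "move_arm", "kwargs": {"moves": [{"x": 0,"y": 0,"z": 0.005,"rx": 0,"ry": 0,"rz": 0,"claw": 0.26},{"x": 0,"y": 0,"z": 0.01,"rx": 0,"ry": 0,"rz": 0,"claw": 0.26},{"x": 0,"y": 0,"z": 0.015,"rx": 0,"ry": 0,"rz": 0,"claw": 0.26},{"x": 0,"y": 0,"z": 0.02,"rx": 0,"ry": 0,"rz": 0,"claw": 0.26},{"x": 0,"y": 0,"z": 0.025,"rx": 0,"ry": 0,"rz": 0,"claw": 0.26},{"x": 0,"y": 0,"z": 0.03,"rx": 0,"ry": 0,"rz": 0,"claw": 0.26},{"x": 0,"y": 0,"z": 0.035,"rx": 0,"ry": 0,"rz": 0,"claw": 0.26},{"x": 0,"y": 0,"z": 0.035,"rx": 0,"ry": 0,"rz": 0,"claw": 0.26}]}}

```text
time_s: 3.95
tcp_pos: [0.6015, 0.0447, 0.0894]
ee_rot: [-0.017, -0.707, 0.707, 0.017]
contact_force: [-0.6, 0.8, -0.1]
gripper_width: 0.0323
```

Run:
```python
from h import *
np.set_printoptions(precision=4,suppress=True)
g=grab_frame("scene");s=get_state();print(s["time_s"],s["tcp_pos"],s["contact_force"])
cv2.imwrite("pics/s5.png",cv2.resize(g[180:285,230:405],None,fx=4.5,fy=4.5,interpolation=cv2.INTER_CUBIC))
f=grab_frame("wrist");s=get_state();print(s["time_s"],s["tcp_pos"],s["contact_force"]);cv2.imwrite("pics/w5.png",f)
```

```text
4.0 [0.6015 0.0451 0.0895] [0.0063 0.1391 0.6092]
4.05 [0.6015 0.0453 0.0895] [ 0.1121 -0.2047 -0.0544]
```

View pics/s5.png

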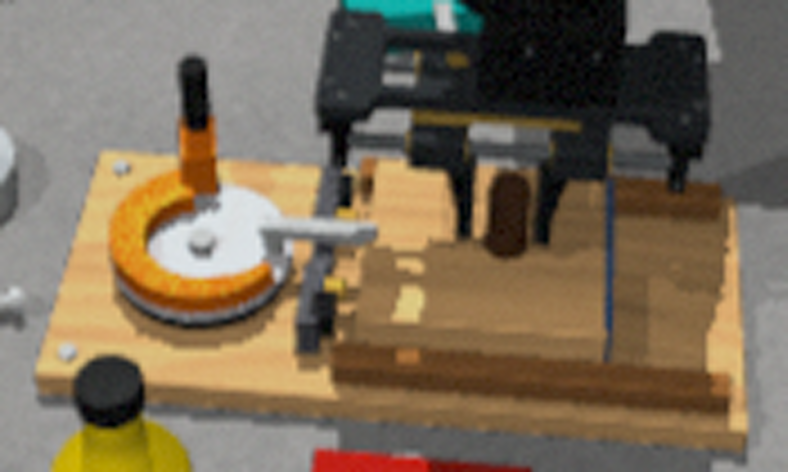

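View pics/w5.png

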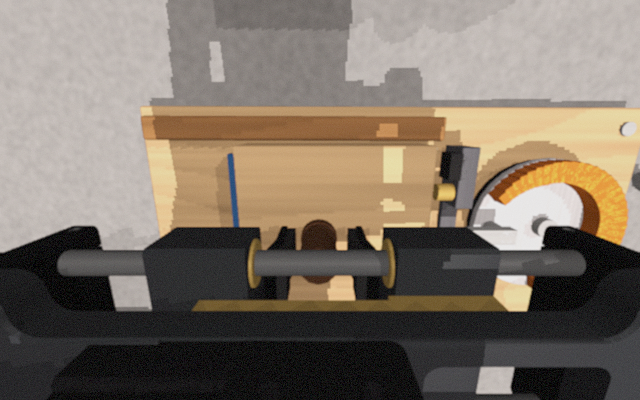

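>>> {"fn": "move_arm", "kwargs": {"moves": [{"x": 0,"y": 0,"z": 0.002,"rx": 0,"ry": 0,"rz": 0,"claw": 0.26},{"x": 0,"y": 0,"z": 0.004,"rx": 0,"ry": 0,"rz": 0,"claw": 0.26},{"x": 0,"y": 0,"z": 0.006,"rx": 0,"ry": 0,"rz": 0,"claw": 0.26},{"x": 0,"y": 0,"z": 0.006,"rx": 0,"ry": 0,"rz": 0,"claw": 0.26}]}}

```text
time_s: 4.45
tcp_pos: [0.6012, 0.0393, 0.0895]
ee_rot: [-0.017, -0.707, 0.707, 0.017]
contact_force: [-0.0, -0.0, -0.5]
gripper_width: 0.032
```

```bash
cat > st.py <<'E'
from h import *
import sys
np.set_printoptions(precision=4,suppress=True)
n=int(sys.argv[1]);F=[];P=[]
for i in range(n):
    g=grab_frame("scene");s=get_state();F.append(s["contact_force"]);P.append(s["tcp_pos"])
F=np.array(F);P=np.array(P)
print("t",s["time_s"],"F",F.mean(0),"sd",F.std(0),"P",P.mean(0),"sd",P.std(0),"w",s["gripper_width"])
if len(sys.argv)>2: cv2.imwrite(f"pics/{sys.argv[2]}.png",cv2.resize(g[180:285,230:405],None,fx=4.5,fy=4.5,interpolation=cv2.INTER_CUBIC))
E
python3 st.py 5 s6
```

```text
t 4.7 F [-0.5406  0.1739 -0.1361] sd [0.5505 0.478  0.6367] P [0.6012 0.0395 0.0895] sd [0.     0.0001 0.    ] w 0.03212891922294305
```

View pics/s6.png

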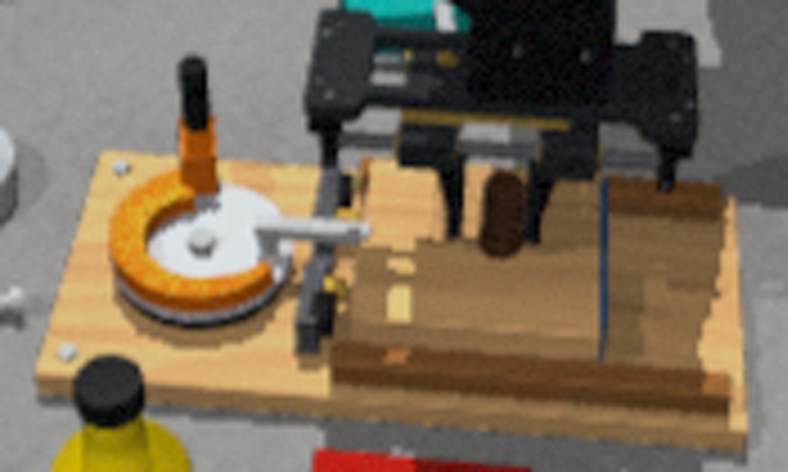

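>>> {"fn": "move_arm", "kwargs": {"moves": [{"x": 0,"y": 0,"z": 0.002,"rx": 0,"ry": 0,"rz": 0,"claw": 0.26},{"x": 0,"y": 0,"z": 0.004,"rx": 0,"ry": 0,"rz": 0,"claw": 0.26},{"x": 0,"y": 0,"z": 0.005,"rx": 0,"ry": 0,"rz": 0,"claw": 0.26},{"x": 0,"y": 0,"z": 0.005,"rx": 0,"ry": 0,"rz": 0,"claw": 0.26}]}}

```text
time_s: 5.1
tcp_pos: [0.601, 0.0343, 0.0895]
ee_rot: [-0.017, -0.707, 0.707, 0.017]
contact_force: [0.4, -0.3, 0.5]
gripper_width: 0.0323
```

```bash
python3 st.py 6 s7
```

```text
t 5.4 F [-0.1273  0.149   0.1326] sd [0.3782 0.3065 0.6791] P [0.601  0.0344 0.0895] sd [0.     0.0001 0.    ] w 0.03222560568614372
```

View pics/s7.png

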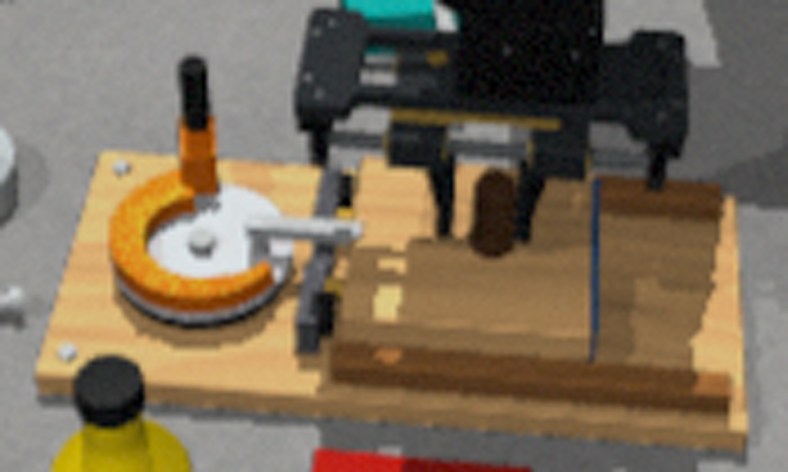

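>>> {"fn": "move_arm", "kwargs": {"moves": [{"x": 0,"y": 0,"z": 0.001,"rx": 0,"ry": 0,"rz": 0,"claw": 0.26},{"x": 0,"y": 0,"z": 0.002,"rx": 0,"ry": 0,"rz": 0,"claw": 0.26},{"x": 0,"y": 0,"z": 0.002,"rx": 0,"ry": 0,"rz": 0,"claw": 0.26}]}}

```text
time_s: 5.7
tcp_pos: [0.6009, 0.0326, 0.0895]
ee_rot: [0.017, 0.707, -0.707, -0.017]
contact_force: [0.1, 0.8, 0.1]
gripper_width: 0.0323
```

```bash
python3 st.py 10 s8
```

```text
t 6.2 F [ 0.0758  1.4497 -0.0564] sd [0.5194 0.4415 0.5521] P [0.6009 0.0326 0.0895] sd [0. 0. 0.] w 0.031973809059039245
```

>>> {"fn": "move_arm", "kwargs": {"moves": [{"x": 0,"y": 0,"z": 0.001,"rx": 0,"ry": 0,"rz": 0,"claw": 0.26},{"x": 0,"y": 0,"z": 0.001,"rx": 0,"ry": 0,"rz": 0,"claw": 0.26}]}}

```text
time_s: 6.4
tcp_pos: [0.6008, 0.0315, 0.0895]
ee_rot: [0.017, 0.707, -0.707, -0.017]
contact_force: [-0.3, 2.0, -0.2]
gripper_width: 0.0324
```

```bash
python3 st.py 8 s9
```

```text
t 6.8 F [0.0056 2.1017 0.1482] sd [0.354  0.4028 0.5362] P [0.6008 0.0316 0.0895] sd [0. 0. 0.] w 0.032146965267085804
```

View pics/s9.png

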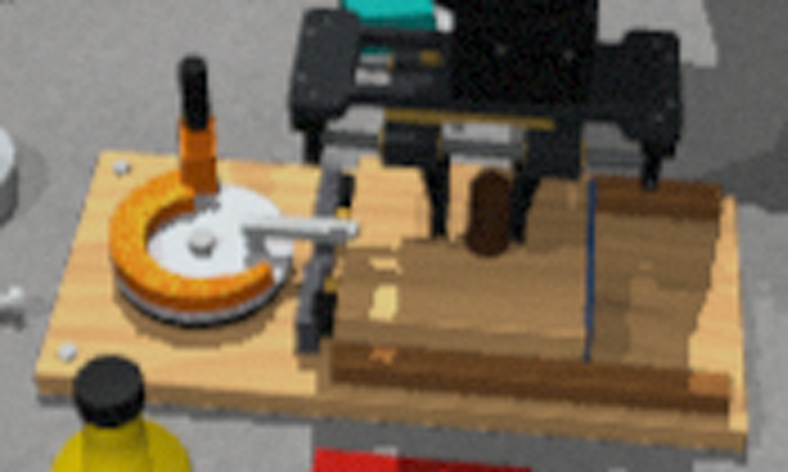

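>>> {"fn": "move_arm", "kwargs": {"moves": [{"x": 0,"y": 0,"z": -0.003,"rx": 0,"ry": 0,"rz": 0,"claw": 0.26},{"x": 0,"y": 0,"z": -0.005,"rx": 0,"ry": 0,"rz": 0,"claw": 0.26},{"x": 0,"y": 0,"z": -0.005,"rx": 0,"ry": 0,"rz": 0,"claw": 0.26},{"x": 0,"y": -0.04,"z": -0.005,"rx": 0,"ry": 0,"rz": 0,"claw": 0.26},{"x": 0,"y": -0.08,"z": -0.005,"rx": 0,"ry": 0,"rz": 0,"claw": 0.2},{"x": 0.064,"y": -0.08,"z": 0.16,"rx": 0,"ry": 0,"rz": 0,"claw": -0.15},{"x": 0.064,"y": -0.08,"z": 0.16,"rx": 0,"ry": 0,"rz": 0,"claw": -0.15},{"x": 0.064,"y": -0.08,"z": 0.16,"rx": 0,"ry": 0,"rz": 0,"claw": -0.15},{"x": 0.064,"y": -0.08,"z": 0.16,"rx": 0,"ry": 0,"rz": 0,"claw": -0.15},{"x": 0.064,"y": -0.08,"z": 0.16,"rx": 0,"ry": 0,"rz": 0,"claw": -0.15},{"x": 0.064,"y": -0.08,"z": 0.16,"rx": 0,"ry": 0,"rz": 0,"claw": -0.15}]}}

```text
time_s: 7.9
tcp_pos: [0.5291, -0.1256, 0.1697]
ee_rot: [0.018, 0.707, -0.707, -0.018]
contact_force: [-0.4, 0.3, 0.9]
gripper_width: 0.0498
```

```bash
python3 - <<'E'
from h import *
import pickle
np.set_printoptions(precision=4,suppress=True)
s=get_state();W=camera_params("wrist");f=grab_frame("wrist");pickle.dump(W,open("w10.pkl","wb"))
cv2.imwrite("pics/w10.png",f);print(s["tcp_pos"],s["qpos"],s["gripper_width"])
E
python3 st.py 4 s10
```

```text
[ 0.5291 -0.1256  0.1697] [-0.3783  0.0967  1.8168  0.0003  1.2277  1.2428] 0.04978890819618363
t 8.15 F [-0.0606  0.3881 -0.4431] sd [0.4133 0.4537 0.1683] P [ 0.5296 -0.1242  0.1695] sd [0.     0.0002 0.0001] w 0.049866242283110145
```

View pics/w10.png

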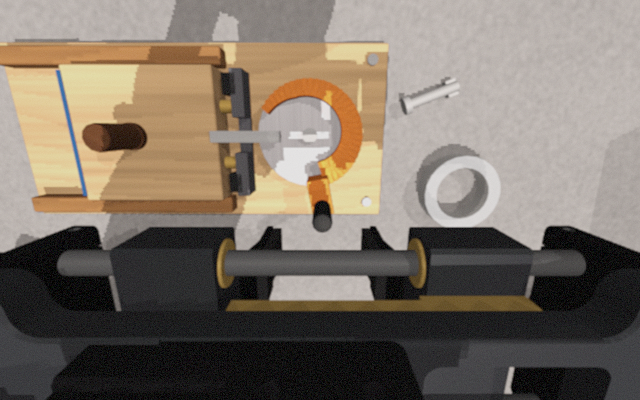

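View pics/s10.png

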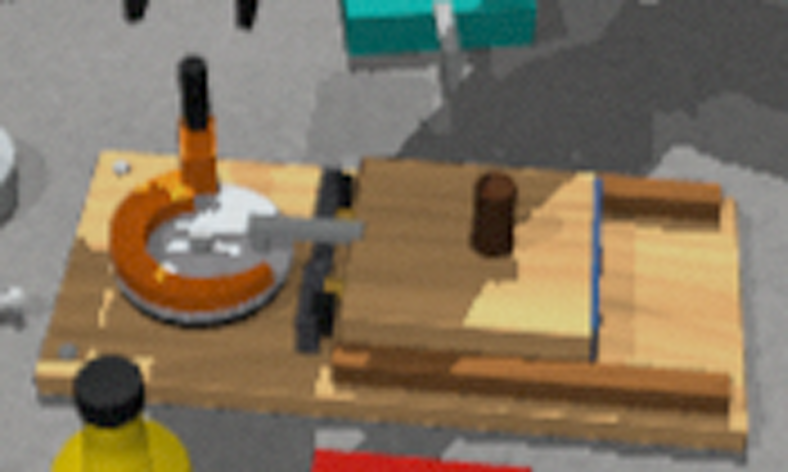

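Run:
```python
from h import *
import pickle
np.set_printoptions(precision=4,suppress=True)
im=cv2.imread("pics/w10.png")
cv2.imwrite("pics/c10.png",cv2.resize(im[35:235,190:400],None,fx=3,fy=3,interpolation=cv2.INTER_CUBIC))
W=pickle.load(open("w10.pkl","rb"));u=np.array([np.cos(1.517),np.sin(1.517)]);v=np.array([-u[1],u[0]])
o=np.array([.5935,-.116])
for n,px,z in [("bolt end",(279,137),.05),("hub",(310,136),.036),("front",(222,133),.052),("crank top",(322,220),.109),("crank lo",(320,205),.064),("TR",(387,43),.018),("BR",(379,213),.018)]:
    p=plane(W,px,z);print(n,p,(p[:2]-o)@u,(p[:2]-o)@v)
```

```text
bolt end [ 0.5925 -0.0903  0.05  ] 0.025633581536661402 0.0023390235523493095
hub [ 0.5916 -0.1178  0.036 ] -0.0019003621373313696 0.0017695134247305996
front [ 0.5987 -0.0399  0.052 ] 0.07624944799374166 -0.001131065250574163
crank top [ 0.5314 -0.126   0.109 ] -0.013282333957389144 0.06150551254795218
crank lo [ 0.5307 -0.1242  0.064 ] -0.011590073041582839 0.06231077083179426
TR [ 0.6723 -0.1946  0.018 ] -0.07425568952878935 -0.08290611287971716
BR [ 0.5054 -0.1873  0.018 ] -0.075954355471117 0.08410341328476621
```

View pics/c10.png

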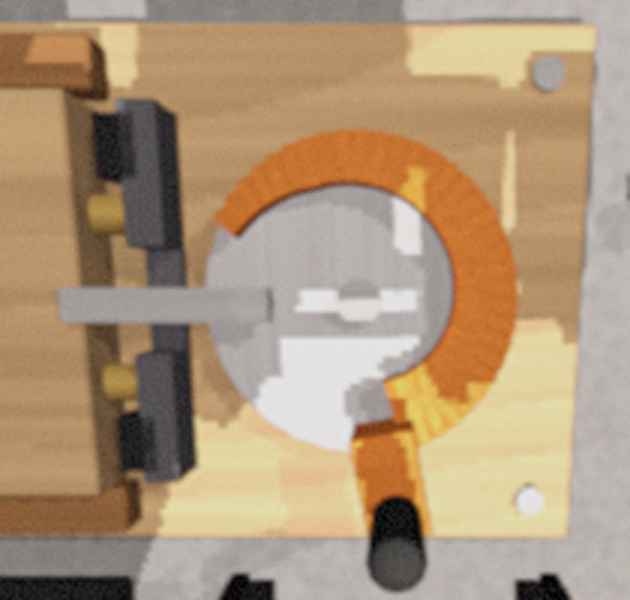

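>>> {"fn": "move_arm", "kwargs": {"moves": [{"x": -0.001,"y": 0.03,"z": 0.001,"rx": 0,"ry": 0,"rz": 0,"claw": -0.15},{"x": -0.001,"y": 0.055,"z": 0.001,"rx": 0,"ry": 0,"rz": 0,"claw": -0.15},{"x": -0.001,"y": 0.075,"z": 0.001,"rx": 0,"ry": 0,"rz": 0,"claw": -0.15},{"x": -0.001,"y": 0.075,"z": 0.001,"rx": 0,"ry": 0,"rz": 0,"claw": 0},{"x": -0.001,"y": 0.075,"z": 0.001,"rx": 0,"ry": 0,"rz": 0,"claw": 0.3},{"x": -0.001,"y": 0.075,"z": 0.001,"rx": 0,"ry": 0,"rz": 0,"claw": 0.55}]}}

```text
time_s: 8.75
tcp_pos: [0.5313, -0.1263, 0.096]
ee_rot: [-0.018, -0.707, 0.707, 0.016]
contact_force: [0.5, 0.2, 0.5]
gripper_width: 0.0347
```

```bash
python3 - <<'E'
from h import *
f=grab_frame("wrist");cv2.imwrite("pics/w11.png",f[100:400])
E
python3 st.py 3 s11
```

```text
t 8.95 F [-0.2656  0.1307  0.1951] sd [0.1784 0.8012 0.5969] P [ 0.531  -0.1265  0.0959] sd [0.0001 0.     0.0002] w 0.02232521231948121
```

View pics/s11.png

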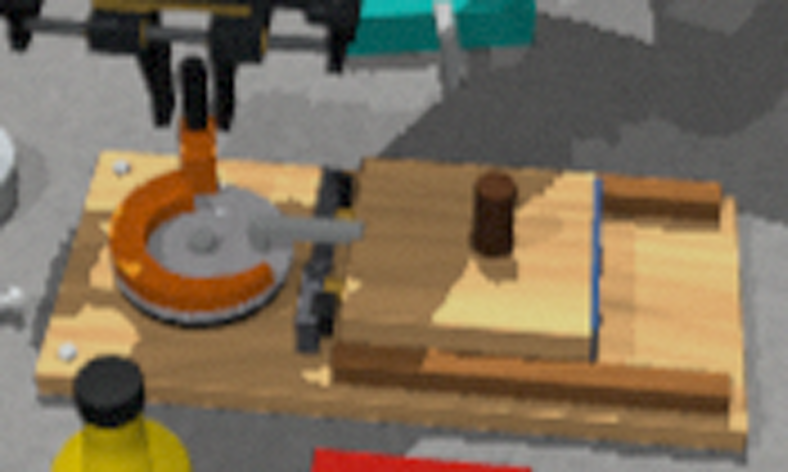

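View pics/w11.png

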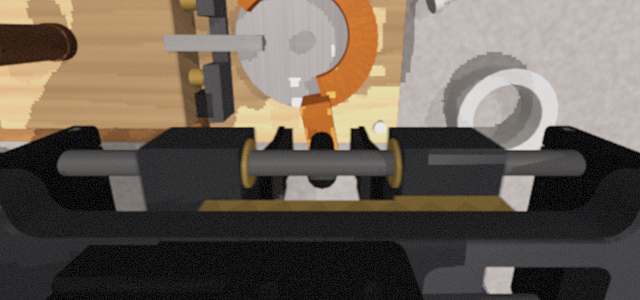

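Knob is between the pads. Close on it.

>>> {"fn": "move_arm", "kwargs": {"moves": [{"x": 0,"y": 0,"z": 0,"rx": 0,"ry": 0,"rz": 0,"claw": 0.7},{"x": 0,"y": 0,"z": 0,"rx": 0,"ry": 0,"rz": 0,"claw": 1},{"x": 0,"y": 0,"z": 0,"rx": 0,"ry": 0,"rz": 0,"claw": 1},{"x": 0,"y": 0,"z": 0,"rx": 0,"ry": 0,"rz": 0,"claw": 1}]}}

```text
time_s: 9.35
tcp_pos: [0.5304, -0.1265, 0.095]
ee_rot: [-0.017, -0.707, 0.707, 0.017]
contact_force: [-1.2, -0.5, 3.7]
gripper_width: 0.0156
```

```bash
python3 st.py 8
```

```text
t 9.75 F [-0.8611 -0.2709  5.4119] sd [0.5698 0.3084 0.4834] P [ 0.5304 -0.1264  0.095 ] sd [0. 0. 0.] w 0.015323028032803719
```

```bash
cat > arc.py <<'E'
import numpy as np,sys
# args: ox oy r th0 th1 step  -> tool offsets from th0
ox,oy,r,a,b,st=map(float,sys.argv[1:7])
X=np.array([-.9988,.048]);Z=np.array([-.048,-.9988])
P=lambda t:np.array([ox+r*np.cos(t),oy+r*np.sin(t)])
n=int(round((b-a)/st))
for i in range(1,n+1):
    t=a+st*i;d=P(t)-P(a);print("%.3f x %.4f z %.4f"%(t,d@X,d@Z), np.round(P(t),4))
E
python3 arc.py .5946 -.1162 .065 3.299 3.799 .1
```

```text
3.399 x -0.0016 z 0.0063 [ 0.5317 -0.1327]
3.499 x -0.0039 z 0.0124 [ 0.5337 -0.1389]
3.599 x -0.0068 z 0.0182 [ 0.5363 -0.1449]
3.699 x -0.0102 z 0.0237 [ 0.5394 -0.1506]
3.799 x -0.0141 z 0.0289 [ 0.5431 -0.1559]
```

>>> {"fn": "move_arm", "kwargs": {"moves": [{"x": -0.0016,"y": -0.001,"z": 0.0063,"rx": 0,"ry": 0,"rz": 0,"claw": 1},{"x": -0.0039,"y": -0.001,"z": 0.0124,"rx": 0,"ry": 0,"rz": 0,"claw": 1},{"x": -0.0068,"y": -0.001,"z": 0.0182,"rx": 0,"ry": 0,"rz": 0,"claw": 1},{"x": -0.0102,"y": -0.001,"z": 0.0237,"rx": 0,"ry": 0,"rz": 0,"claw": 1},{"x": -0.0141,"y": -0.001,"z": 0.0289,"rx": 0,"ry": 0,"rz": 0,"claw": 1},{"x": -0.0141,"y": -0.001,"z": 0.0289,"rx": 0,"ry": 0,"rz": 0,"claw": 1}]}}

```text
time_s: 10.35
tcp_pos: [0.5429, -0.1569, 0.0952]
ee_rot: [-0.017, -0.707, 0.707, 0.018]
contact_force: [0.0, -2.4, -0.2]
gripper_width: 0.0153
```

```bash
python3 st.py 5 s12
```

```text
t 10.6 F [-1.1682 -1.9388 -1.9362] sd [0.3031 0.506  0.3776] P [ 0.5425 -0.1563  0.0952] sd [0.0002 0.0003 0.    ] w 0.014940589874314633
```

View pics/s12.png

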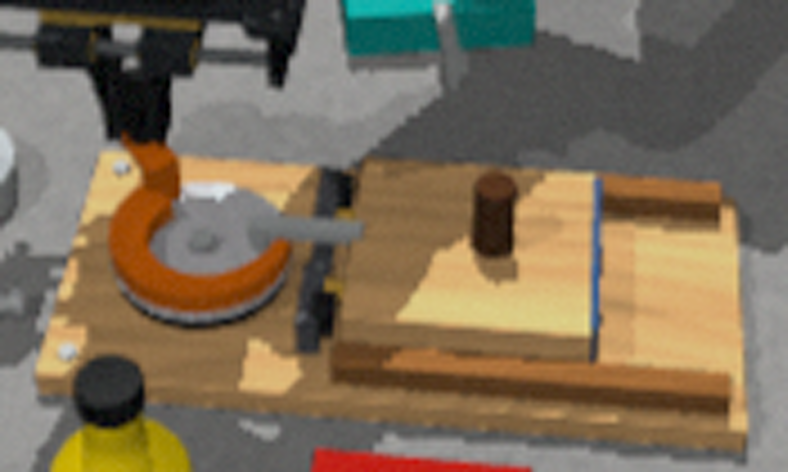

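```bash
python3 arc.py .5945 -.117 .0652 3.789 4.489 .1
```

```text
3.889 x -0.0044 z 0.0048 [ 0.5467 -0.1613]
3.989 x -0.0093 z 0.0091 [ 0.5513 -0.1659]
4.089 x -0.0146 z 0.0129 [ 0.5564 -0.1699]
4.189 x -0.0202 z 0.0162 [ 0.5619 -0.1735]
4.289 x -0.0262 z 0.0189 [ 0.5677 -0.1764]
4.389 x -0.0323 z 0.0210 [ 0.5738 -0.1788]
4.489 x -0.0387 z 0.0224 [ 0.5801 -0.1806]
```

>>> {"fn": "move_arm", "kwargs": {"moves": [{"x": -0.0044,"y": 0.0004,"z": 0.005,"rx": 0,"ry": 0,"rz": 0,"claw": 1},{"x": -0.0092,"y": 0.0004,"z": 0.0093,"rx": 0,"ry": 0,"rz": 0,"claw": 1},{"x": -0.0145,"y": 0.0004,"z": 0.0132,"rx": 0,"ry": 0,"rz": 0,"claw": 1},{"x": -0.02,"y": 0.0004,"z": 0.0165,"rx": 0,"ry": 0,"rz": 0,"claw": 1},{"x": -0.026,"y": 0.0004,"z": 0.0192,"rx": 0,"ry": 0,"rz": 0,"claw": 1},{"x": -0.0321,"y": 0.0004,"z": 0.0213,"rx": 0,"ry": 0,"rz": 0,"claw": 1},{"x": -0.0385,"y": 0.0004,"z": 0.0228,"rx": 0,"ry": 0,"rz": 0,"claw": 1},{"x": -0.0385,"y": 0.0004,"z": 0.0228,"rx": 0,"ry": 0,"rz": 0,"claw": 1}]}}

```text
time_s: 11.4
tcp_pos: [0.5814, -0.1813, 0.0952]
ee_rot: [-0.018, -0.707, 0.707, 0.017]
contact_force: [0.3, -4.2, -0.8]
gripper_width: 0.0148
```

```bash
python3 st.py 6 s13
```

```text
t 11.7 F [-0.3791 -5.7109 -2.4139] sd [0.6223 0.3913 0.531 ] P [ 0.5809 -0.1812  0.0952] sd [0.0001 0.     0.    ] w 0.015326500684109517
```

View pics/s13.png

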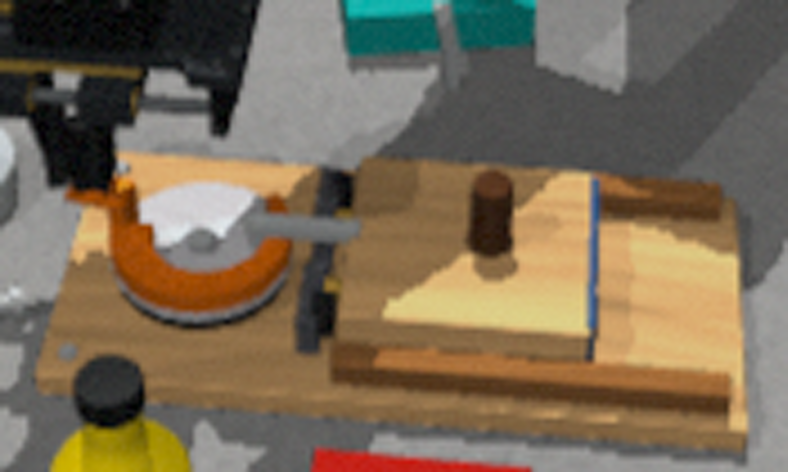

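```bash
python3 - <<'E'
import numpy as np
from scipy.optimize import least_squares
P=np.array([(.5304,-.1264),(.5425,-.1563),(.5809,-.1812)])
r=least_squares(lambda o:np.hypot(*(P-o).T)-.065,[.594,-.117]);print(r.x,r.fun)
print([np.arctan2(*(p-r.x)[::-1])+2*np.pi for p in P])
E
python3 arc.py .5946 -.1178 .065 4.499 5.199 .1
```

```text
[ 0.59481212 -0.11770945] [-4.25357371e-06  6.06422395e-06 -3.10285735e-06]
[np.float64(3.2757037740368427), np.float64(3.777173865675045), np.float64(4.496677101545897)]
4.599 x -0.0065 z 0.0007 [ 0.5872 -0.1824]
4.699 x -0.0130 z 0.0008 [ 0.5937 -0.1828]
4.799 x -0.0194 z 0.0003 [ 0.6002 -0.1826]
4.899 x -0.0258 z -0.0009 [ 0.6067 -0.1817]
4.999 x -0.0320 z -0.0027 [ 0.613  -0.1801]
5.099 x -0.0381 z -0.0052 [ 0.6191 -0.178 ]
5.199 x -0.0438 z -0.0082 [ 0.625  -0.1753]
```

>>> {"fn": "move_arm", "kwargs": {"moves": [{"x": -0.0033,"y": 0.0008,"z": 0.0012,"rx": 0,"ry": 0,"rz": 0,"claw": 1},{"x": -0.0065,"y": 0.0008,"z": 0.0017,"rx": 0,"ry": 0,"rz": 0,"claw": 1},{"x": -0.0098,"y": 0.0008,"z": 0.0018,"rx": 0,"ry": 0,"rz": 0,"claw": 1},{"x": -0.013,"y": 0.0008,"z": 0.0018,"rx": 0,"ry": 0,"rz": 0,"claw": 1},{"x": -0.0162,"y": 0.0008,"z": 0.0016,"rx": 0,"ry": 0,"rz": 0,"claw": 1},{"x": -0.0194,"y": 0.0008,"z": 0.0012,"rx": 0,"ry": 0,"rz": 0,"claw": 1},{"x": -0.0226,"y": 0.0008,"z": 0.0007,"rx": 0,"ry": 0,"rz": 0,"claw": 1},{"x": -0.0258,"y": 0.0008,"z": 0.0,"rx": 0,"ry": 0,"rz": 0,"claw": 1}]}}

```text
time_s: 12.5
tcp_pos: [0.6068, -0.1817, 0.095]
ee_rot: [-0.018, -0.707, 0.707, 0.017]
contact_force: [-1.5, -1.8, 5.3]
gripper_width: 0.0153
```

```bash
cat >> st.py <<'E'
o=np.array([.5948,-.1177]);d=P.mean(0)[:2]-o;t=np.arctan2(d[1],d[0])%(2*np.pi);a=np.array([np.cos(t),np.sin(t)])
if t<3:t+=2*np.pi
print("ang",t,"cam",t-1.517-1.755,"r",np.hypot(*d),"Frad",F.mean(0)[:2]@a,"Ftan",F.mean(0)[:2]@[-a[1],a[0]],"+-",F[:,:2].std()/np.sqrt(n))
E
python3 st.py 6 s14
```

```text
t 12.8 F [ 0.7413 -1.1461  5.0249] sd [0.6026 0.4008 0.7649] P [ 0.607  -0.1817  0.0951] sd [0.0001 0.     0.    ] w 0.014809046423396461
ang 4.901328953928169 cam 1.629328953928169 r 0.06515609236729926 Frad 1.2649279314545763 Ftan 0.5128098290632059 +- 0.43825546153075573
```

View pics/s14.png

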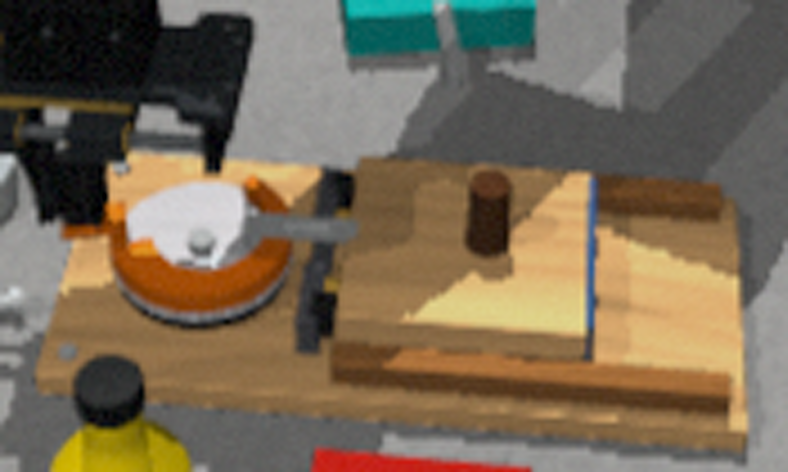

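```bash
python3 arc.py .5948 -.1177 .065 4.901 5.301 .05
```

```text
4.951 x -0.0031 z -0.0008 [ 0.6102 -0.1809]
5.001 x -0.0062 z -0.0018 [ 0.6133 -0.18  ]
5.051 x -0.0093 z -0.0030 [ 0.6164 -0.179 ]
5.101 x -0.0122 z -0.0043 [ 0.6194 -0.1779]
5.151 x -0.0152 z -0.0057 [ 0.6224 -0.1765]
5.201 x -0.0180 z -0.0073 [ 0.6253 -0.1751]
5.251 x -0.0207 z -0.0091 [ 0.6281 -0.1735]
5.301 x -0.0234 z -0.0109 [ 0.6309 -0.1718]
```

>>> {"fn": "move_arm", "kwargs": {"moves": [{"x": -0.0031,"y": -0.0006,"z": -0.0006,"rx": 0,"ry": 0,"rz": 0,"claw": 1},{"x": -0.0062,"y": -0.0006,"z": -0.0016,"rx": 0,"ry": 0,"rz": 0,"claw": 1},{"x": -0.0093,"y": -0.0006,"z": -0.0028,"rx": 0,"ry": 0,"rz": 0,"claw": 1},{"x": -0.0122,"y": -0.0006,"z": -0.0041,"rx": 0,"ry": 0,"rz": 0,"claw": 1},{"x": -0.0152,"y": -0.0006,"z": -0.0055,"rx": 0,"ry": 0,"rz": 0,"claw": 1},{"x": -0.018,"y": -0.0006,"z": -0.0071,"rx": 0,"ry": 0,"rz": 0,"claw": 1},{"x": -0.0207,"y": -0.0006,"z": -0.0089,"rx": 0,"ry": 0,"rz": 0,"claw": 1}]}}

```text
time_s: 13.5
tcp_pos: [0.6275, -0.174, 0.0951]
ee_rot: [-0.017, -0.707, 0.707, 0.017]
contact_force: [-0.8, -4.0, 3.6]
gripper_width: 0.0151
```

```bash
python3 - <<'E'
from cell import get_state
print(get_state()["contact_force"],get_state()["wrist_torque"])
E
python3 st.py 5 s15
```

```text
[-0.77966253 -4.02956578  3.58940811] [-0.63727632  0.08086161 -0.00660175]
t 13.75 F [ 2.2382 -3.2978  3.4799] sd [0.7255 0.3654 0.9277] P [ 0.6278 -0.1738  0.0951] sd [0.0001 0.0001 0.    ] w 0.014861660595230827
ang 5.244378520989105 cam 1.9723785209891056 r 0.0650529615223355 Frad 3.9773573741719703 Ftan 0.2561319142631863 +- 1.2642632055540524
```

```bash
cat > q.py <<'E'
from h import *
np.set_printoptions(precision=3,suppress=True)
s=get_state();F=s["contact_force"];M=s["wrist_torque"];L=.16
o=np.array([.5948,-.1177]);d=s["tcp_pos"][:2]-o;t=np.arctan2(d[1],d[0])%(2*np.pi);t+=2*np.pi*(t<3)
a=np.array([np.cos(t),np.sin(t)]);b=np.array([-a[1],a[0]]);FM=np.array([-M[1],M[0]])/L
print("t",s["time_s"],"ang %.3f cam %.3f r %.4f"%(t,t-3.272,np.hypot(*d)),"F",F,"FM",FM,"| tan F %.2f M %.2f | rad F %.2f M %.2f"%(F[:2]@b,FM@b,F[:2]@a,FM@a))
E
python3 - <<'E'
from cell import *
import numpy as np
A=[];B=[]
for i in range(6):
    grab_frame("side");s=get_state();A.append(s["contact_force"]);B.append(s["wrist_torque"])
print(np.mean(A,0),np.mean(B,0),np.std(B,0))
E
python3 q.py
python3 arc.py .5948 -.1177 .065 5.244 5.494 .05
```

```text
[ 3.25278487 -3.78269466  3.0560904 ] [-0.58210814 -0.57525538  0.01014455] [0.03731516 0.02265242 0.03138597]
t 14.05 ang 5.235 cam 1.963 r 0.0650 F [ 3.461 -4.221  3.377] FM [ 3.666 -3.579] | tan F 0.89 M 1.39 | rad F 5.39 M 4.93
5.294 x -0.0027 z -0.0018 [ 0.6305 -0.172 ]
5.344 x -0.0053 z -0.0038 [ 0.6332 -0.1702]
5.394 x -0.0077 z -0.0059 [ 0.6358 -0.1682]
5.444 x -0.0101 z -0.0082 [ 0.6382 -0.1661]
5.494 x -0.0123 z -0.0105 [ 0.6406 -0.1638]
```

>>> {"fn": "move_arm", "kwargs": {"moves": [{"x": -0.0031,"y": -0.0002,"z": -0.0011,"rx": 0,"ry": 0,"rz": 0,"claw": 1},{"x": -0.0057,"y": -0.0004,"z": -0.0031,"rx": 0,"ry": 0,"rz": 0,"claw": 1}]}}

```text
time_s: 14.25
tcp_pos: [0.6323, -0.171, 0.0951]
ee_rot: [0.017, 0.707, -0.707, -0.018]
contact_force: [-0.3, -4.3, 2.5]
gripper_width: 0.0149
```

```bash
python3 q.py
```

```text
t 14.25 ang 5.326 cam 2.054 r 0.0652 F [-0.275 -4.277  2.467] FM [-0.008 -3.651] | tan F -2.69 M -2.11 | rad F 3.34 M 2.98
```

```bash
python3 arc.py .5948 -.1177 .065 5.344 6.844 .05
```

```text
5.394 x -0.0025 z -0.0021 [ 0.6358 -0.1682]
5.444 x -0.0048 z -0.0043 [ 0.6382 -0.1661]
5.494 x -0.0071 z -0.0067 [ 0.6406 -0.1638]
5.544 x -0.0092 z -0.0091 [ 0.6428 -0.1615]
5.594 x -0.0112 z -0.0117 [ 0.645 -0.159]
5.644 x -0.0131 z -0.0143 [ 0.647  -0.1565]
5.694 x -0.0149 z -0.0171 [ 0.6488 -0.1538]
5.744 x -0.0165 z -0.0199 [ 0.6506 -0.1511]
5.794 x -0.0179 z -0.0228 [ 0.6522 -0.1482]
5.844 x -0.0192 z -0.0258 [ 0.6536 -0.1453]
5.894 x -0.0204 z -0.0288 [ 0.6549 -0.1424]
5.944 x -0.0214 z -0.0319 [ 0.6561 -0.1393]
5.994 x -0.0223 z -0.0350 [ 0.6571 -0.1362]
6.044 x -0.0230 z -0.0382 [ 0.6579 -0.1331]
6.094 x -0.0235 z -0.0414 [ 0.6586 -0.1299]
6.144 x -0.0239 z -0.0446 [ 0.6592 -0.1267]
6.194 x -0.0241 z -0.0479 [ 0.6595 -0.1235]
6.244 x -0.0241 z -0.0511 [ 0.6598 -0.1202]
6.294 x -0.0240 z -0.0544 [ 0.6598 -0.117 ]
6.344 x -0.0238 z -0.0576 [ 0.6597 -0.1137]
6.394 x -0.0233 z -0.0608 [ 0.6594 -0.1105]
6.444 x -0.0227 z -0.0640 [ 0.659  -0.1073]
6.494 x -0.0220 z -0.0672 [ 0.6584 -0.1041]
6.544 x -0.0211 z -0.0703 [ 0.6576 -0.1009]
6.594 x -0.0200 z -0.0734 [ 0.6567 -0.0978]
6.644 x -0.0188 z -0.0764 [ 0.6556 -0.0948]
6.694 x -0.0174 z -0.0793 [ 0.6544 -0.0917]
6.744 x -0.0159 z -0.0822 [ 0.653  -0.0888]
6.794 x -0.0143 z -0.0850 [ 0.6515 -0.0859]
6.844 x -0.0125 z -0.0877 [ 0.6498 -0.0831]
```

>>> {"fn": "move_arm", "kwargs": {"moves": [{"x": -0.0026,"y": -0.0002,"z": -0.0019,"rx": 0,"ry": 0,"rz": 0,"claw": 1},{"x": -0.005,"y": -0.0003,"z": -0.0041,"rx": 0,"ry": 0,"rz": 0,"claw": 1}]}}

```text
time_s: 14.45
tcp_pos: [0.6377, -0.1668, 0.0951]
ee_rot: [0.017, 0.707, -0.707, -0.018]
contact_force: [-0.6, -3.4, 2.0]
gripper_width: 0.0148
```

```bash
python3 q.py
```

```text
t 14.45 ang 5.431 cam 2.159 r 0.0652 F [-0.644 -3.411  2.038] FM [-0.293 -2.906] | tan F -2.73 M -2.13 | rad F 2.14 M 1.99
```

>>> {"fn": "move_arm", "kwargs": {"moves": [{"x": -0.0024,"y": -0.0001,"z": -0.0023,"rx": 0,"ry": 0,"rz": 0,"claw": 1},{"x": -0.0046,"y": -0.0002,"z": -0.0047,"rx": 0,"ry": 0,"rz": 0,"claw": 1}]}}

```text
time_s: 14.65
tcp_pos: [0.6425, -0.1621, 0.0951]
ee_rot: [0.017, 0.707, -0.707, -0.018]
contact_force: [-0.8, -2.9, 0.8]
gripper_width: 0.0148
```

```bash
python3 q.py
```

```text
t 14.65 ang 5.534 cam 2.262 r 0.0652 F [-0.819 -2.915  0.798] FM [-0.855 -2.603] | tan F -2.69 M -2.49 | rad F 1.39 M 1.15
```

>>> {"fn": "move_arm", "kwargs": {"moves": [{"x": -0.0021,"y": 0,"z": -0.0025,"rx": 0,"ry": 0,"rz": 0,"claw": 1},{"x": -0.004,"y": 0,"z": -0.0051,"rx": 0,"ry": 0,"rz": 0,"claw": 1}]}}

```text
time_s: 14.85
tcp_pos: [0.6466, -0.1572, 0.0951]
ee_rot: [0.017, 0.707, -0.707, -0.018]
contact_force: [-1.4, -2.5, 0.6]
gripper_width: 0.0148
```

```bash
python3 q.py
```

```text
t 14.85 ang 5.631 cam 2.359 r 0.0652 F [-1.393 -2.468  0.603] FM [-1.848 -2.663] | tan F -2.81 M -3.24 | rad F 0.39 M 0.15
```

>>> {"fn": "move_arm", "kwargs": {"moves": [{"x": -0.0018,"y": 0,"z": -0.0028,"rx": 0,"ry": 0,"rz": 0,"claw": 1}]}}

```text
time_s: 14.95
tcp_pos: [0.6485, -0.1547, 0.0952]
ee_rot: [0.017, 0.707, -0.707, -0.018]
contact_force: [-3.5, -2.6, -0.6]
gripper_width: 0.0151
```

```bash
python3 q.py
```

```text
t 14.95 ang 5.679 cam 2.407 r 0.0652 F [-3.456 -2.631 -0.608] FM [-2.652 -3.405] | tan F -4.13 M -4.31 | rad F -1.35 M -0.25
```

```bash
for i in 1 2 3; do python3 -c "from cell import *;grab_frame('scene')"; python3 q.py; done
```

```text
t 15.0 ang 5.688 cam 2.416 r 0.0651 F [-1.327 -0.821 -0.586] FM [-1.344 -1.16 ] | tan F -1.42 M -1.71 | rad F -0.64 M -0.46
t 15.05 ang 5.688 cam 2.416 r 0.0651 F [-1.032  0.059 -1.054] FM [-1.239 -0.322] | tan F -0.53 M -0.96 | rad F -0.89 M -0.85
t 15.1 ang 5.687 cam 2.415 r 0.0651 F [-0.357  0.223 -2.398] FM [-0.952  0.266] | tan F -0.02 M -0.31 | rad F -0.42 M -0.94
```

>>> {"fn": "move_arm", "kwargs": {"moves": [{"x": -0.001,"y": 0.0002,"z": -0.0017,"rx": 0,"ry": 0,"rz": 0,"claw": 1},{"x": -0.0019,"y": 0.0003,"z": -0.0034,"rx": 0,"ry": 0,"rz": 0,"claw": 1}]}}

```text
time_s: 15.3
tcp_pos: [0.6503, -0.1519, 0.0951]
ee_rot: [-0.017, -0.707, 0.707, 0.018]
contact_force: [-4.4, -4.4, -0.5]
gripper_width: 0.0154
```

```bash
python3 q.py
```

```text
t 15.3 ang 5.731 cam 2.459 r 0.0652 F [-4.385 -4.369 -0.455] FM [-4.849 -3.4  ] | tan F -6.02 M -5.44 | rad F -1.44 M -2.34
```

```bash
for i in 1 2 3 4; do python3 -c "from cell import *;grab_frame('scene')"; python3 q.py; done; python3 st.py 1 s16
```

```text
t 15.35 ang 5.736 cam 2.464 r 0.0652 F [-3.549 -2.441 -0.364] FM [-4.109 -1.863] | tan F -3.93 M -3.73 | rad F -1.76 M -2.54
t 15.4 ang 5.736 cam 2.464 r 0.0652 F [-4.173 -1.575 -1.06 ] FM [-4.411 -1.705] | tan F -3.52 M -3.75 | rad F -2.75 M -2.88
t 15.45 ang 5.736 cam 2.464 r 0.0652 F [-4.543 -1.511 -1.039] FM [-4.433 -1.938] | tan F -3.65 M -3.96 | rad F -3.09 M -2.78
t 15.5 ang 5.736 cam 2.464 r 0.0652 F [-4.918 -1.509 -0.31 ] FM [-4.633 -1.603] | tan F -3.85 M -3.78 | rad F -3.42 M -3.12
t 15.55 F [-4.6504 -1.9288 -1.0571] sd [0. 0. 0.] P [ 0.6505 -0.1516  0.0952] sd [0. 0. 0.] w 0.015366558249555726
ang 5.736726930722345 cam 2.464726930722345 r 0.06521988926996858 Frad -2.970805015447654 Ftan -4.0645691504576495 +- 1.360777764378525
```

View pics/s16.png

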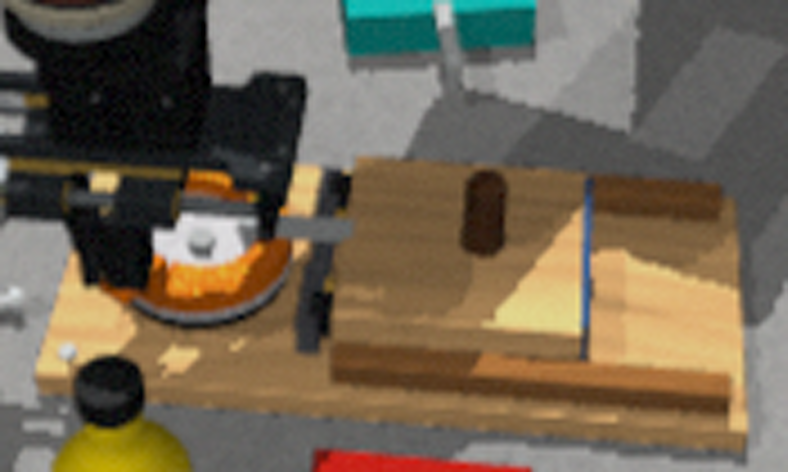

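>>> {"fn": "move_arm", "kwargs": {"moves": [{"x": 0.0002,"y": 0.0002,"z": -0.0006,"rx": 0,"ry": 0,"rz": 0,"claw": 1},{"x": 0.0002,"y": 0.0002,"z": -0.0006,"rx": 0,"ry": 0,"rz": 0,"claw": 1}]}}

```text
time_s: 15.75
tcp_pos: [0.6506, -0.1513, 0.0952]
ee_rot: [-0.017, -0.707, 0.707, 0.017]
contact_force: [-3.9, -2.2, -0.9]
gripper_width: 0.0151
```

```bash
for i in 1 2 3; do python3 q.py;python3 -c "from cell import *;grab_frame('scene')";  done
```

```text
t 15.75 ang 5.741 cam 2.469 r 0.0652 F [-3.895 -2.23  -0.883] FM [-4.597 -2.441] | tan F -3.92 M -4.46 | rad F -2.19 M -2.68
t 15.8 ang 5.742 cam 2.470 r 0.0652 F [-4.354 -3.025 -0.332] FM [-5.094 -3.004] | tan F -4.84 M -5.20 | rad F -2.17 M -2.82
t 15.85 ang 5.741 cam 2.469 r 0.0652 F [-4.879 -2.099 -1.132] FM [-4.654 -2.464] | tan F -4.31 M -4.51 | rad F -3.10 M -2.72
```

>>> {"fn": "move_arm", "kwargs": {"moves": [{"x": -0.0001,"y": 0.0002,"z": -0.0006,"rx": 0,"ry": 0,"rz": 0,"claw": 1},{"x": -0.0001,"y": 0.0002,"z": -0.0006,"rx": 0,"ry": 0,"rz": 0,"claw": 1}]}}

```text
time_s: 16.1
tcp_pos: [0.651, -0.1508, 0.0952]
ee_rot: [-0.017, -0.707, 0.707, 0.017]
contact_force: [-4.5, -2.4, -0.3]
gripper_width: 0.0155
```

```bash
for i in 1 2 3 4; do python3 q.py;python3 -c "from cell import *;grab_frame('scene')";  done
```

```text
t 16.1 ang 5.750 cam 2.478 r 0.0652 F [-4.524 -2.431 -0.33 ] FM [-4.484 -2.836] | tan F -4.39 M -4.72 | rad F -2.66 M -2.42
t 16.15 ang 5.751 cam 2.479 r 0.0652 F [-3.851 -2.734 -0.65 ] FM [-4.945 -2.994] | tan F -4.31 M -5.09 | rad F -1.93 M -2.74
t 16.2 ang 5.750 cam 2.478 r 0.0652 F [-4.157 -2.957 -0.222] FM [-4.776 -2.908] | tan F -4.66 M -4.93 | rad F -2.08 M -2.64
t 16.25 ang 5.750 cam 2.478 r 0.0652 F [-4.308 -2.328 -0.595] FM [-4.558 -2.796] | tan F -4.19 M -4.72 | rad F -2.53 M -2.50
```

>>> {"fn": "move_arm", "kwargs": {"moves": [{"x": -0.0002,"y": 0.0001,"z": -0.0006,"rx": 0,"ry": 0,"rz": 0,"claw": 1},{"x": -0.0003,"y": 0.0001,"z": -0.001,"rx": 0,"ry": 0,"rz": 0,"claw": 1},{"x": -0.0003,"y": 0.0001,"z": -0.001,"rx": 0,"ry": 0,"rz": 0,"claw": 1}]}}

```text
time_s: 16.6
tcp_pos: [0.6514, -0.15, 0.0952]
ee_rot: [-0.017, -0.707, 0.707, 0.017]
contact_force: [-4.5, -4.2, -0.3]
gripper_width: 0.0158
```

```bash
for i in 1 2 3 4; do python3 q.py;python3 -c "from cell import *;grab_frame('scene')";  done
```

```text
t 16.6 ang 5.765 cam 2.493 r 0.0652 F [-4.527 -4.211 -0.296] FM [-4.508 -3.357] | tan F -5.90 M -5.15 | rad F -1.85 M -2.25
t 16.65 ang 5.764 cam 2.492 r 0.0652 F [-4.473 -2.794 -0.882] FM [-4.489 -3.547] | tan F -4.64 M -5.31 | rad F -2.50 M -2.14
t 16.7 ang 5.765 cam 2.493 r 0.0652 F [-4.441 -3.232 -0.298] FM [-4.88  -3.178] | tan F -5.01 M -5.18 | rad F -2.26 M -2.66
t 16.75 ang 5.764 cam 2.492 r 0.0652 F [-4.018 -3.466 -0.619] FM [-4.955 -3.417] | tan F -5.00 M -5.42 | rad F -1.77 M -2.61
```

Force at the knob is now about 5 N while still creeping forward, so it is snug. I relax the push and then open.

>>> {"fn": "move_arm", "kwargs": {"moves": [{"x": 0.0006,"y": 0,"z": 0.0012,"rx": 0,"ry": 0,"rz": 0,"claw": 1},{"x": 0.0006,"y": 0,"z": 0.0012,"rx": 0,"ry": 0,"rz": 0,"claw": 1}]}}

```text
time_s: 17.0
tcp_pos: [0.6511, -0.1504, 0.0952]
ee_rot: [0.018, 0.707, -0.707, -0.017]
contact_force: [-1.4, 0.6, -0.7]
gripper_width: 0.0153
```

```bash
python3 q.py; python3 -c "from cell import *;grab_frame('scene')"; python3 q.py
```

```text
t 17.0 ang 5.758 cam 2.486 r 0.0651 F [-1.442  0.637 -0.7  ] FM [-2.264  0.016] | tan F -0.17 M -1.12 | rad F -1.57 M -1.97
t 17.05 ang 5.757 cam 2.485 r 0.0651 F [-1.554  0.38  -1.874] FM [-2.221  0.435] | tan F -0.45 M -0.74 | rad F -1.53 M -2.14
```

>>> {"fn": "move_arm", "kwargs": {"moves": [{"x": 0.0006,"y": 0,"z": 0.0005,"rx": 0,"ry": 0,"rz": 0,"claw": 0.3},{"x": 0.0006,"y": 0,"z": 0.0005,"rx": 0,"ry": 0,"rz": 0,"claw": 0},{"x": 0.0006,"y": 0,"z": 0.0005,"rx": 0,"ry": 0,"rz": 0,"claw": 0},{"x": 0.0006,"y": 0,"z": 0.0005,"rx": 0,"ry": 0,"rz": 0,"claw": 0}]}}

```text
time_s: 17.45
tcp_pos: [0.6505, -0.1512, 0.0954]
ee_rot: [-0.018, -0.707, 0.707, 0.017]
contact_force: [0.3, 0.6, 0.3]
gripper_width: 0.0385
```

```bash
python3 q.py; python3 st.py 2 s17; python3 -c "
from h import *
cv2.imwrite('pics/w17.png',grab_frame('wrist')[100:])"
```

```text
t 17.45 ang 5.741 cam 2.469 r 0.0650 F [0.274 0.594 0.268] FM [-0.306  0.057] | tan F 0.65 M -0.11 | rad F -0.07 M -0.29
t 17.55 F [ 0.542  -0.3731  0.2021] sd [0.458  0.2517 0.2144] P [ 0.6504 -0.1512  0.0953] sd [0. 0. 0.] w 0.041409919826129196
ang 5.740135239078582 cam 2.468135239078582 r 0.06490315117556725 Frad 0.6568557976324276 Ftan -0.03937103696628345 +- 0.41588072253867187
```

View pics/w17.png

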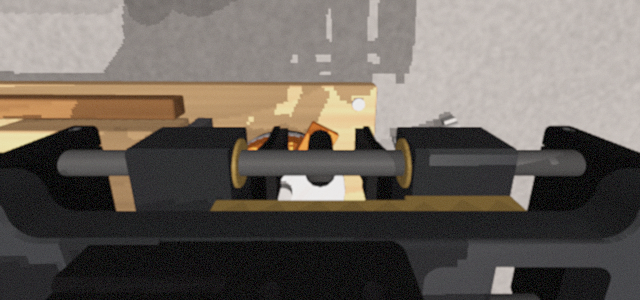

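Knob at (320,160) is free between the open pads. Lift straight up, then back off.

>>> {"fn": "move_arm", "kwargs": {"moves": [{"x": 0,"y": -0.03,"z": 0,"rx": 0,"ry": 0,"rz": 0,"claw": 0},{"x": 0,"y": -0.07,"z": 0,"rx": 0,"ry": 0,"rz": 0,"claw": 0},{"x": 0,"y": -0.12,"z": 0,"rx": 0,"ry": 0,"rz": 0,"claw": 0},{"x": 0.1,"y": -0.18,"z": 0,"rx": 0,"ry": 0,"rz": 0,"claw": 0},{"x": 0.15,"y": -0.18,"z": 0,"rx": 0,"ry": 0,"rz": 0,"claw": 0},{"x": 0.15,"y": -0.18,"z": 0,"rx": 0,"ry": 0,"rz": 0,"claw": 0},{"x": 0.15,"y": -0.18,"z": 0,"rx": 0,"ry": 0,"rz": 0,"claw": 0},{"x": 0.15,"y": -0.18,"z": 0,"rx": 0,"ry": 0,"rz": 0,"claw": 0}]}}

```text
time_s: 18.4
tcp_pos: [0.4994, -0.1441, 0.2767]
ee_rot: [-0.018, -0.706, 0.707, 0.016]
contact_force: [1.1, 0.3, -0.4]
gripper_width: 0.0437
```

Run:
```python
from h import *
import pickle
W=camera_params("wrist");pickle.dump(W,open("w18.pkl","wb"));f=grab_frame("wrist");cv2.imwrite("pics/w18.png",f)
cv2.imwrite("pics/c18.png",cv2.resize(f[0:235,190:420],None,fx=2.5,fy=2.5,interpolation=cv2.INTER_CUBIC))
cv2.imwrite("pics/s18.png",grab_frame("scene"))
print(get_state()["tcp_pos"],get_state()["time_s"])
```

```text
[ 0.50073742 -0.14411036  0.27545242] 18.5
```

View pics/w18.png

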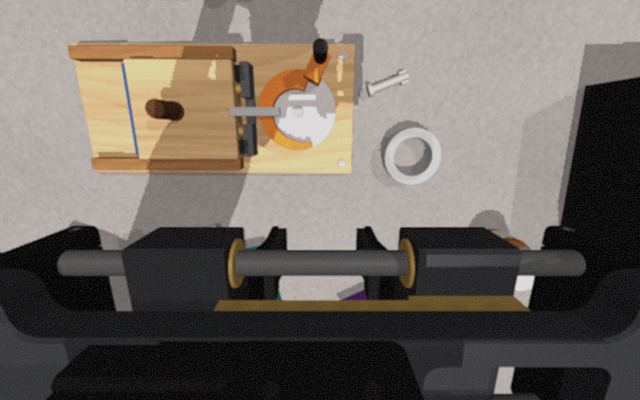

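View pics/c18.png

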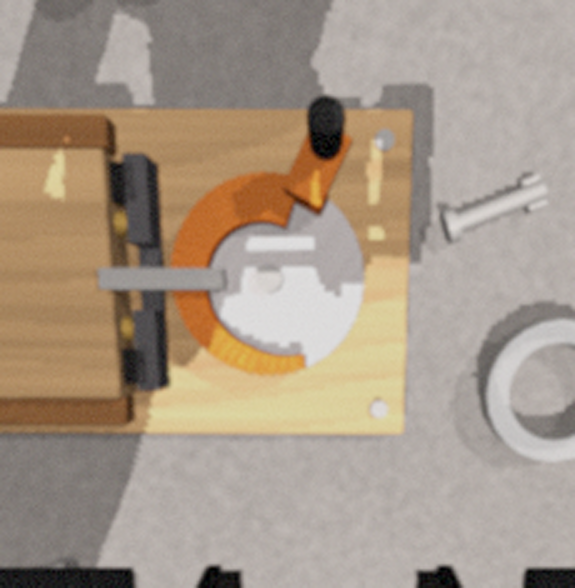

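View pics/s18.png

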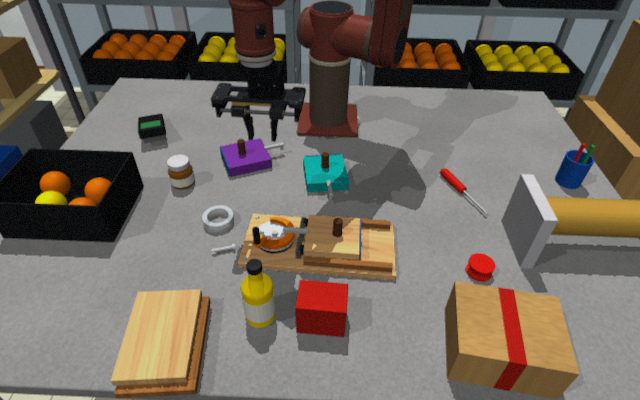

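Run:
```python
from h import *
import pickle
W=pickle.load(open("w18.pkl","rb"));o=np.array([.5948,-.1177]);u=np.array([np.cos(1.517),np.sin(1.517)])
g=lambda x,y:(190+x/2.5-.3,y/2.5-.3)
for n,p,z in [("tip",g(226,279),.05),("hub",g(267,279),.036),("knob",g(326,112),.109),("front",g(112,250),.052)]:
    P=plane(W,p,z);print(n,P,(P[:2]-o)@u,np.arctan2(*(P[:2]-o)[::-1])+2*np.pi-3.272)
a,b=cv2.imread("pics/scene0.png"),cv2.imread("pics/s18.png")
```

```text
tip [ 0.59236858 -0.09707718  0.05      ] 0.02046224492431732 4.699339295159071
hub [ 0.59221723 -0.11651374  0.036     ] 0.0010456724659910761 5.722216849707779
knob [ 0.64937913 -0.1505025   0.109     ] -0.029820307573911502 2.4700248217510787
front [ 0.60873123 -0.04227713  0.052     ] 0.07606284658588275 4.399331975241923
```

```bash
python3 -c "
from cell import *
print(finish_job())"
```

```text
the job is handed in; nothing more can be done
None
```

The board is joined and snug against the rubber stops, and I handed the job in at about 18.5 s. No verdict is reported at hand-in.

- **Pushing the board in:** I pushed it by its post until the plungers pushed back with about 2 N. The pin was then 31–32 mm from the cam axis, inside the mouth.
- **Turning the cam:** I gripped the crank knob and turned it about 2.5 rad counter-clockwise. The force rose from about 2.5 N to about 5 N, and I stopped there. I then eased off, opened the gripper and moved clear.

**Last checks:**
- The cam stayed at about 2.47 rad after release.
- The pin measures 24–25 mm from the axis, within the 22.5–28 mm snug range.
- The board's front edge looks flush with the rubber stops.
- In the final scene picture the other things look unmoved. I judged this by eye and did not measure it.

**Uncertain points:**
- The force reading is noisy, about ±0.5 N for a single reading. I cross-checked it with the wrist torque; the last averages were 5.1 N and 5.25 N. One reading at the final position showed 5.9 N.
- Before that, a reading taken while the crank was still moving at cam 2.46 rad gave 5.4–6.0 N, but standing still it was about 3.8–4.5 N.

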